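Make up the survey box and the model-making caddy

TASK

Make up two kits from the stock lying in a row along the near part of the desk. Site-survey kit: put the tape measure and the eraser in the open hinged box beside its pencil, and shut the lid flat. Model-making kit: stand the blue foam block with the square base, the drafting weight and the glue bottle upright and fully down in the plywood caddy, each in the well cut to its shape and size (the weight in the larger round one, the bottle in the smaller).

Things in the scene. Friction and masses are not known exactly. Their poses are not given: they have to be found in the camera images.
- eraser: Vinyl eraser in a blue card sleeve with a white end, lying flat on the desk: 22 (x) x 52 (y) x 13 (z) mm, 22 g. Origin: centre of the underside; its length runs along its y. It belongs in the box.
- tape_measure: Yellow and black pocket tape measure standing on its edge: 30 (x, thickness) x 62 (y, length with the end hook) x 52 (z, height) mm, 0.17 kg. Origin: centre of the underside. It belongs in the box.
- foam_blank: Light blue rigid foam block standing on its square end: 44 (x) x 44 (y) x 58 (z, height) mm, about 12 g. Origin: centre of the underside. It belongs in the square well of the caddy. (A lower L-shaped blue foam offcut behind is not part of the job.)
- weight: Turned dark steel drafting weight standing upright: round foot 50 mm across and 27 mm high, above it a round knob 22 mm across with its top at 46 mm; about 0.4 kg. Grip the knob. Origin: centre of the underside, z up. It belongs in the larger round well, in the middle of the caddy.
- glue_bottle: White glue bottle with a grey nozzle, standing upright: round body 43 mm across up to about 85 mm height, then narrowing; 134 mm high in all; about 0.14 kg. Origin: centre of the underside, z up. It belongs in the smaller round well, at the +y end of the caddy.
- box: Plywood box, fixed: outside 108 (x) x 196 (y) x 61 mm, walls and floor 6 mm. Origin: centre of the underside, z up. A 14 mm high rail at x = 31 to 35 mm keeps a fixed pencil along the back; the free bay in front of it is x = -48 to 31 mm, y = -92 to 92 mm. The hinge is on the +x side, away from the robot; the open lid stands there, up to about 175 mm high.
- box_lid (a joint): Lid of the box: plate 196 mm wide (y), 6 mm thick, 114 mm from hinge to free edge. Rad: 0 shut, 1.83 fully back; starts at 1.6 to 1.78. Hinge line (inner face) at x = 54, z = 61 mm of the box; at angle q the free edge is at x = 54 - 114 cos q, z = 61 + 114 sin q. Friction holds it at any angle (1.5 N at the edge moves it); no catch: push it over from behind, then press it flat.
- caddy: Plywood caddy, a low board fixed to the desk: 92 (x) x 250 (y) x 22 mm, three wells in a row along y, all at x = 0, 14 mm deep (floors 8 mm above the desk). Origin: centre of the underside, z up. Square well 54 x 54 mm at y = -80 mm (foam block); round well 62 mm across at y = 0 (drafting weight); round well 54 mm across at y = +78 mm (glue bottle).
Not all that is in view belongs to the job. Leave any pink or red look-alike of the weight alone.

How it is judged:
At the end, for the whole second after the job is handed in: Tape measure and eraser lie inside the box, lid shut to 0.05 rad; foam block, weight and glue bottle each stand in their own well of the caddy, within 11 mm of its centre in caddy x and y, under 4.5 mm above its floor, tilted under 0.12 rad; all at rest (x of eraser in the frame of box between -0.048 and 0.048 m and y of eraser in the frame of box between -0.092 and 0.092 m and z of eraser in the frame of box between 0 and 0.045 m and x of tape_measure in the frame of box between -0.048 and 0.048 m and y of tape_measure in the frame of box between -0.092 and 0.092 m and z of tape_measure in the frame of box between 0 and 0.045 m and value of joint box_lid below 0.05 rad and linear speed of each of eraser, tape_measure, foam_blank, weight, glue_bottle below 0.02 m/s and x of foam_blank in the frame of caddy between -0.011 and 0.011 m and y of foam_blank in the frame of caddy between -0.091 and -0.069 m and z of each of foam_blank, weight, glue_bottle in the frame of caddy below 0.0125 m and angle between each of foam_blank, weight, glue_bottle's own z axis and vertical below 0.12 rad and x of weight in the frame of caddy between -0.011 and 0.011 m and y of weight in the frame of caddy between -0.011 and 0.011 m and x of glue_bottle in the frame of caddy between -0.011 and 0.011 m and y of glue_bottle in the frame of caddy between 0.067 and 0.089 m); the robot touches nothing.
It also fails if it takes over 144 s, if anything falls off the work surface, if the arm or the gripper's body presses on something with over 40 N, if the wrist force passes 120 N, or if a joint passes its speed limit or range.

ROBOT

A 6-joint arm with a two-finger parallel gripper is mounted at the origin on the work surface; the furniture and walls round the work are solid. World frame = base frame: x ahead of the robot, y to its left, z up, the work surface at z = 0. Lengths are in m, angles in rad, forces in N, time in s.
With the tool pointing down it reaches from about 0.35 to 0.975 m from the base axis. Payload 4.9 kg.
Tool frame: the origin (TCP) lies at the very end of the fingers, on their centre line; the grasp point (between the pads) lies 19 mm behind it (ctrl.grasp_offset is the distance from the TCP to the grasp point, in m); z points along the fingers, y is the line along which they close (so a half turn about z gives the same grasp; the last joint's range is limited). The gripper opens to 85 mm and grips with 20 to 120 N. Pads are 22 mm wide; open, the fingers measure 114 mm over their backs; the gripper's body (76 mm by 85 mm) begins 54 mm behind the grasp point. The pads swing forward as they close: fully open they stand 13 mm farther back than shut.
Start: joints at [1.058, 0.053, 1.613, -0, 1.476, -0.119], TCP at [0.24, 0.577, 0.231] pointing down, gripper open.
Joint ranges: [-3.01, 3.01], [-1.01, 2.22], [0.06, 2.58], [-1.02, 4.17], [0.09, 2.62], [-3.14, 3.14]. Speed limits (rad/s): [2.57, 2.57, 3.14, 3.14, 3.14, 3.14].

INTERFACE

Orientations are given as a rotation vector (axis times angle).
In Python, from station import ctrl, optics gives the robot as it stands.
- The arm moves only by the shell command python3 -m handwheel 'ROWS' [OPENING] [FORCE]. ROWS is JSON, a list of rows, each an object of numbers: "tx", "ty", "tz": the shift along the tool's x, y, z in mm; "roll": the turn about the tool's z in rad. A call has 1 to 12 rows; each row shifts and turns the commanded pose from where the row before left it, along the tool's axes as they then stand; what a row does not reach is not made up. A row lasts 1/12 s, in which the tool goes at most 41.7 mm and 7.16 degrees, less where a joint would pass 70% of its speed; a pose out of reach is approached as far as the arm can. A call with a gripper value outside its range is refused whole. OPENING is the finger opening in mm, from 0 to 85.4, set as the call begins (- or left out, the last holds). The fingers move at their own pace and stop on an object; FORCE is the grip in N (left out, the last holds). Time passes only in rows, so rows that do not move let the fingers close. It gives the time, the measured TCP pose, the force, the opening and the grip force at its end, in the units of the state.
- ctrl.get_obs(): the state, without advancing time (a new reading comes with each control period).
- optics.get_image(name): name is "scene" or "side" or "wrist"; returns (picture, depth): 480x640x3 uint8, red, green, blue; 480x640 float32, m along the optical axis (not along the pixel's ray), 0 where there is no reading.
- optics.camera_params(name): a dict with "mtx" (3x3 intrinsics, pixels), "extrinsics" (4x4, takes a point from camera to world coordinates); the wrist camera has in their place "tool_from_camera" (4x4, takes a point from camera to tool coordinates, whose origin is the TCP and whose axes are the flange's). Camera axes: x right, y down, z forward; pixel columns grow to the right and rows downward; lengths in m; the calibration is good to about 2 mm. The wrist camera is an equidistant fisheye: a pixel r from the principal point sees the ray r / f radians off the axis. A picture is of the moment at which its call begins: read the wrist's pose just before it. camera_params takes no time and is no camera call.
- ctrl.finish_job(): hands the job in; it is judged then, once.
The state is a dict: "t": time; "q": joint angles; "dq": joint speeds; "effort": joint torques, N m; "tool_pos": TCP position; "tool_rot": TCP orientation; "contact_force": force on the tool from outside, world axes, zero at the start; "wrist_torque": the same for the moment, N m; "opening": finger opening in m; "grip_force": force on a finger pad.
Only numpy, scipy, OpenCV 4.12 (cv2) and the standard library are available. Lean on these libraries where they do the work, as an engineer would, in place of code of your own. Each camera call takes 0.05 s, during which the arm holds its last target. There are 200 camera calls.

## Working session

There is one attempt and no reset: what is moved stays moved. The work goes in short steps, Python scripts to look and compute and a shell command to move; the robot and the scene stay as the last step left them, time stands still between calls to the robot, and variables do not carry over. Pictures are saved under pics/ and viewed, at most 14 in all, crops included, and the job is handed in when it is done.

```bash
mkdir -p pics; ls
python3 - <<'E'
from station import ctrl, optics
import cv2,numpy as np
np.set_printoptions(precision=4,suppress=True)
o=ctrl.get_obs();print(o, ctrl.grasp_offset)
for n in ("scene","side","wrist"):
    im,d=optics.get_image(n); np.savez(f"{n}0.npz",im=im,d=d)
    cv2.imwrite(f"pics/{n}0.png",im[:,:,::-1]); p=optics.camera_params(n);print(n,p)
    print((d>0).mean())
E
```

```text
pics
{'t': 0.0, 'q': array([ 1.058 ,  0.0534,  1.6143,  0.    ,  1.476 , -0.119 ]), 'dq': array([ 0.0007,  0.001 ,  0.001 , -0.0003,  0.0007, -0.0011]), 'effort': array([  0.0021, -39.3679, -37.018 ,   0.0001,   0.007 ,   0.    ]), 'tool_pos': array([0.2395, 0.5766, 0.23  ]), 'tool_rot': array([-0.6144, -3.0803,  0.0031]), 'contact_force': array([ 0.3427, -0.073 ,  0.4888]), 'wrist_torque': array([-0.0243, -0.0802, -0.0022]), 'grip_force': 0.0, 'opening': 0.08533910713383878} 0.0187
scene {'mtx': array([[619.24  ,   0.    , 313.0983],
       [  0.    , 619.24  , 236.2286],
       [  0.    ,   0.    ,   1.    ]]), 'extrinsics': array([[ 0.6842, -0.5673,  0.4584,  0.0042],
       [-0.7292, -0.5211,  0.4436, -0.5825],
       [-0.0128, -0.6377, -0.7702,  1.0453],
       [ 0.    ,  0.    ,  0.    ,  1.    ]])}
0.9960091145833333
side {'mtx': array([[565.3773,   0.    , 322.8573],
       [  0.    , 565.3773, 243.093 ],
       [  0.    ,   0.    ,   1.    ]]), 'extrinsics': array([[ 0.9993,  0.034 , -0.0137,  0.6252],
       [ 0.0269, -0.4246,  0.905 , -1.1579],
       [ 0.0249, -0.9048, -0.4252,  0.6061],
       [ 0.    ,  0.    ,  0.    ,  1.    ]])}
0.9959765625
wrist {'mtx': array([[371.6483,   0.    , 319.4193],
       [  0.    , 371.6483, 233.0663],
       [  0.    ,   0.    ,   1.    ]]), 'tool_from_camera': array([[ 0.0018, -0.9593, -0.2822,  0.0707],
       [ 1.    ,  0.0015,  0.0011, -0.0005],
       [-0.0006, -0.2822,  0.9593, -0.1434],
       [ 0.    ,  0.    ,  0.    ,  1.    ]])}
0.9887565104166667
```

View pics/scene0.png

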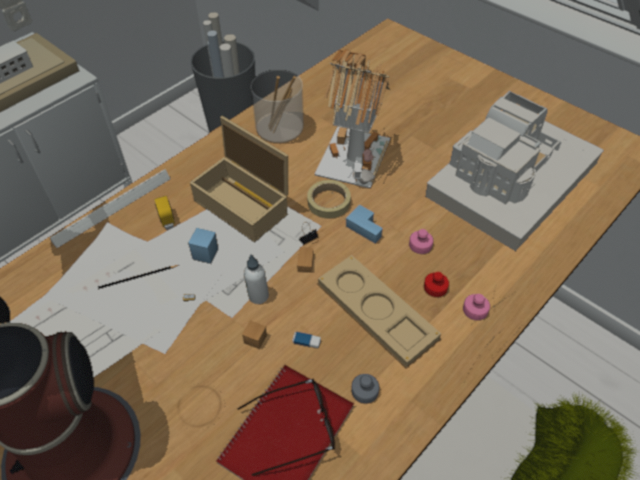

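View pics/side0.png

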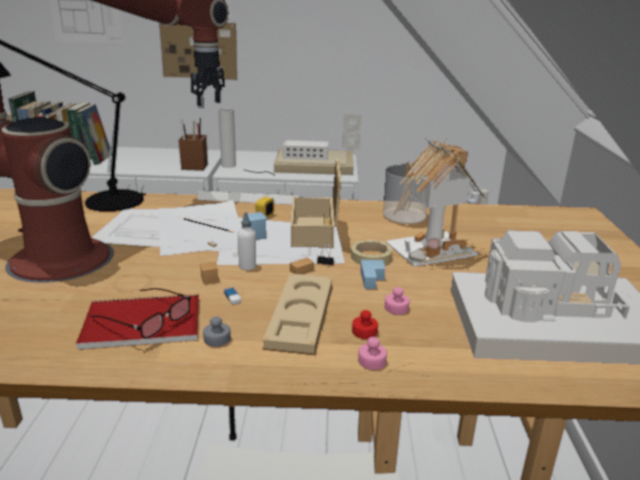

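The scene view shows the stock row: tape measure (164,210), foam cube (203,245), bottle (256,278), eraser (307,340) and grey weight (366,388). The open box is at (240,195), the caddy at (378,308) with its square well at the near right end. The pink and red look-alikes at (421,240), (437,283) and (477,306), and the L-shaped offcut at (364,224), are not part of the job. Next: rough positions from rays.

```bash
cat > h.py <<'E'
from station import ctrl, optics
import cv2,numpy as np
from scipy.spatial.transform import Rotation as Ro
np.set_printoptions(precision=4,suppress=True)
def snap(n,name):
    o=ctrl.get_obs(); im,d=optics.get_image(n)
    np.savez(name+".npz",im=im,d=d,pos=o["tool_pos"],rot=o["tool_rot"],n=n); cv2.imwrite(f"pics/{name}.png",im[:,:,::-1]); return load(name)
def load(name):
    z=np.load(name+".npz"); S=dict(im=z["im"],d=z["d"]); n=str(z["n"]) if "n" in z else name[:-1]
    p=optics.camera_params(n); S["K"]=p["mtx"]; S["fish"]=n=="wrist"
    if n=="wrist":
        T=np.eye(4);T[:3,:3]=Ro.from_rotvec(z["rot"]).as_matrix();T[:3,3]=z["pos"];S["T"]=T@p["tool_from_camera"]
    else: S["T"]=p["extrinsics"]
    return S
def ray(S,uv):
    uv=np.atleast_2d(np.asarray(uv,float)); K=S["K"]
    x=(uv-K[:2,2])/[K[0,0],K[1,1]]
    if S["fish"]:
        th=np.linalg.norm(x,axis=1,keepdims=True)+1e-9
        v=np.hstack([x/th*np.sin(th),np.cos(th)])
    else: v=np.hstack([x,np.ones((len(x),1))])
    v=v@S["T"][:3,:3].T
    return S["T"][:3,3],v/np.linalg.norm(v,axis=1,keepdims=True)
def plane(S,uv,z):
    c,v=ray(S,uv); return c+v*((z-c[2])/v[:,2:])
def tri(S1,a,S2,b):
    c1,v1=ray(S1,a);c2,v2=ray(S2,b)
    A=np.stack([v1[0],-v2[0]],1); s=np.linalg.lstsq(A,c2-c1,rcond=None)[0]
    p=c1+s[0]*v1[0];q=c2+s[1]*v2[0]; return (p+q)/2,np.linalg.norm(p-q)
E
python3 - <<'E'
from h import *
S=load("scene0");D=load("side0")
for n,a,b in [("tape",(164,210),(265,207)),("foam",(203,245),(257,226)),("bottle tip",(254,257),(247,222)),("eraser",(307,340),(233,295)),("weight",(366,382),(217,325)),("box",(240,195),(312,222)),("cad big",(377,306),(301,310)),("cad small",(351,281),(312,286)),("cad sq",(406,333),(290,335)),("offcut",(364,224),(373,272)),("red",(437,278),(365,318)),("lid tip L",(224,122),(337,168)),("cube",(256,334),(209,273)),("cube2",(306,261),(302,265))]:
    p,e=tri(S,a,D,b);print(n,p,e,plane(S,a,0)[0])
E
```

```text
tape [0.4406 0.2994 0.0266] 0.0017672213136089336 [0.4529 0.3232 0.    ]
foam [0.4355 0.159  0.0284] 0.0021899971815706543 [0.4465 0.1788 0.    ]
bottle tip [ 0.4411 -0.0006  0.1117] 0.009998246920505664 [0.499  0.0731 0.    ]
eraser [ 0.4269 -0.152   0.0077] 0.0014552997698040482 [ 0.4293 -0.1493  0.    ]
weight [ 0.4251 -0.2985  0.0318] 0.0015534680949787758 [ 0.4391 -0.2891  0.    ]
box [0.5786 0.2013 0.0313] 0.010548516535700344 [0.6021 0.2298 0.    ]
cad big [ 0.5725 -0.204   0.0116] 0.0033418836462906372 [ 0.5807 -0.1988  0.    ]
cad small [ 0.5862 -0.1257  0.0179] 0.008406650227702886 [ 0.5918 -0.1203  0.    ]
cad sq [ 0.5599 -0.2853  0.0103] 0.010150661695473144 [ 0.5706 -0.2795  0.    ]
offcut [ 0.72   -0.0468  0.0159] 0.003921241393002229 [ 0.7288 -0.0397  0.    ]
red [ 0.6951 -0.2569  0.0317] 0.0021625648922085562 [ 0.718  -0.2461  0.    ]
lid tip L [0.6389 0.3017 0.1481] 0.010030726578412528 [0.7506 0.453  0.    ]
cube [ 0.3639 -0.0774  0.0183] 0.002931023487341311 [ 0.3717 -0.0674  0.    ]
cube2 [ 0.5607 -0.0227  0.0147] 0.0041097535333095335 [ 0.5664 -0.0161  0.    ]
```

View pics/wrist0.png

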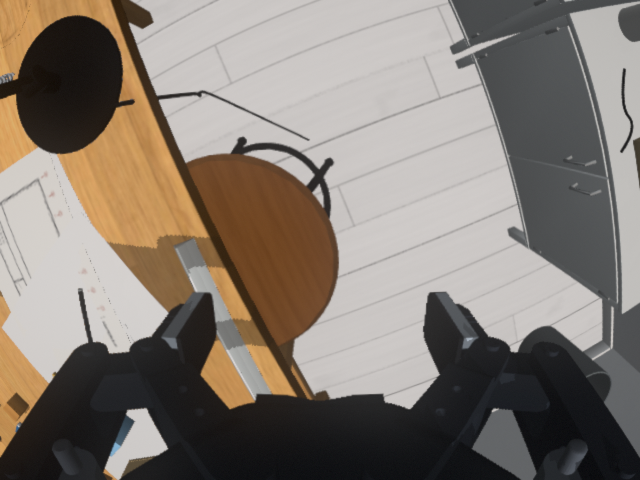

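Wrist view 0 shows only the desk edge and a stool. The upper half of the picture is clear of the fingers, so that half is usable. I'll square the tool to the world and fly over the row for two looks.

```bash
python3 -m handwheel '[{"roll":-0.1},{"roll":-0.1},{"roll":-0.1},{"roll":-0.094},{"tz":-35},{"tz":-35},{}]'
python3 -m handwheel '[{"tx":-20,"ty":-30},{"tx":-20,"ty":-30},{"tx":-20,"ty":-30},{"tx":-20,"ty":-30},{"tx":-20,"ty":-30},{"tx":-20,"ty":-30},{"tx":-20,"ty":-30},{"tx":-20,"ty":-30},{"tx":-20,"ty":-30},{"tx":-20,"ty":-30},{"tx":-20,"ty":-30},{}]'
python3 -m handwheel '[{"tx":-20,"ty":-30},{},{},{}]'
python3 -c "
from h import *
snap('wrist','wa')"
python3 -m handwheel '[{"tx":0,"ty":-33},{"tx":0,"ty":-33},{"tx":0,"ty":-33},{"tx":0,"ty":-33},{"tx":-5,"ty":-33},{"tx":-10,"ty":-33},{"tx":-15,"ty":-33},{"tx":-20,"ty":-33},{"tx":-20,"ty":-36},{},{},{}]'
python3 -c "
from h import *
snap('wrist','wb');o=ctrl.get_obs();print(o)"
```

```text
{'t': 0.25, 'q': array([ 1.058 ,  0.0531,  1.6136,  0.    ,  1.476 , -0.119 ]), 'dq': array([ 0.0006, -0.0028, -0.005 , -0.0002,  0.0006,  0.0001]), 'effort': array([ -0.0004, -39.3297, -36.9893,  -0.0001,   0.0045,   0.    ]), 'tool_pos': array([0.2397, 0.5769, 0.2306]), 'tool_rot': array([-0.6146, -3.0805,  0.0016]), 'contact_force': array([-0.6322,  0.1482,  0.4122]), 'wrist_torque': array([ 0.0216, -0.0457,  0.0757]), 'grip_force': 0.0, 'opening': 0.08545184473241701}$[0]: bad value
$[0]: bad value
$[0]: bad value
$[0]: bad value
```

View pics/wa.png

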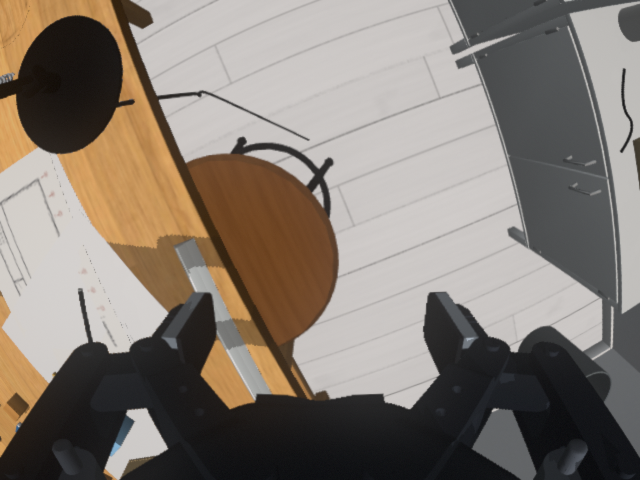

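View pics/wb.png

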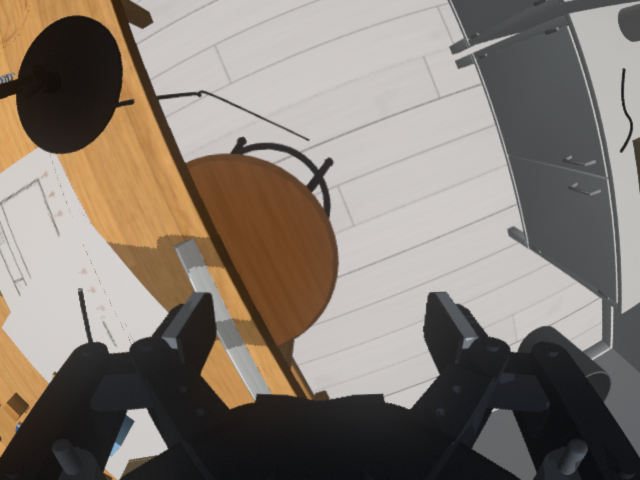

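Both pictures are the unchanged first view: the moves were refused, probably because every row needs all four keys. I'll check that on one move first.

```bash
python3 -m handwheel '[{"tx":0,"ty":0,"tz":0,"roll":-0.1},{"tx":0,"ty":0,"tz":0,"roll":-0.1},{"tx":0,"ty":0,"tz":0,"roll":-0.1},{"tx":0,"ty":0,"tz":0,"roll":-0.094},{"tx":0,"ty":0,"tz":-35,"roll":0},{"tx":0,"ty":0,"tz":-35,"roll":0},{"tx":0,"ty":0,"tz":0,"roll":0},{"tx":0,"ty":0,"tz":0,"roll":0}]' && python3 -m handwheel '[{"tx":-20,"ty":-30}]'
```

```text
t: 0.92
tool_pos: [0.2405, 0.5784, 0.3051]
tool_rot: [-0.0, 3.138, 0.009]
contact_force: [-0.8, 0.3, -0.4]
opening: 0.0856
grip_force: 0.0$[0]: bad value
```

```bash
python3 -m handwheel '[{"tx":-20,"ty":-30,"tz":0,"roll":0},{"tx":-20,"ty":-30,"tz":0,"roll":0},{"tx":-20,"ty":-30,"tz":0,"roll":0},{"tx":-20,"ty":-30,"tz":0,"roll":0},{"tx":-20,"ty":-30,"tz":0,"roll":0},{"tx":-20,"ty":-30,"tz":0,"roll":0},{"tx":-20,"ty":-30,"tz":0,"roll":0},{"tx":-20,"ty":-30,"tz":0,"roll":0},{"tx":-20,"ty":-30,"tz":0,"roll":0},{"tx":-20,"ty":-30,"tz":0,"roll":0},{"tx":-20,"ty":-30,"tz":0,"roll":0},{"tx":-20,"ty":-30,"tz":0,"roll":0}]'
python3 -m handwheel '[{"tx":-20,"ty":-20,"tz":0,"roll":0},{"tx":0,"ty":0,"tz":0,"roll":0},{"tx":0,"ty":0,"tz":0,"roll":0}]'
python3 -c "
from h import *
snap('wrist','wc')"
python3 -m handwheel '[{"tx":0,"ty":-33,"tz":0,"roll":0},{"tx":0,"ty":-33,"tz":0,"roll":0},{"tx":0,"ty":-33,"tz":0,"roll":0},{"tx":-10,"ty":-33,"tz":0,"roll":0},{"tx":-10,"ty":-33,"tz":0,"roll":0},{"tx":-10,"ty":-33,"tz":0,"roll":0},{"tx":-20,"ty":-33,"tz":0,"roll":0},{"tx":-20,"ty":-33,"tz":0,"roll":0},{"tx":-20,"ty":-33,"tz":0,"roll":0},{"tx":-20,"ty":-3,"tz":0,"roll":0},{"tx":0,"ty":0,"tz":0,"roll":0},{"tx":0,"ty":0,"tz":0,"roll":0}]'
python3 -c "
from h import *
snap('wrist','wd')"
```

```text
t: 1.92
tool_pos: [0.4799, 0.2154, 0.2996]
tool_rot: [0.0, -3.139, 0.001]
contact_force: [0.3, 0.8, 0.3]
opening: 0.0853
grip_force: 0.0
t: 2.17
tool_pos: [0.4998, 0.1961, 0.2995]
tool_rot: [-0.004, -3.138, 0.001]
contact_force: [0.0, 0.3, 0.6]
opening: 0.0853
grip_force: 0.0
t: 3.22
tool_pos: [0.6099, -0.1015, 0.3001]
tool_rot: [0.002, -3.139, -0.002]
contact_force: [0.1, 0.8, 0.2]
opening: 0.0856
grip_force: 0.0
```

View pics/wc.png

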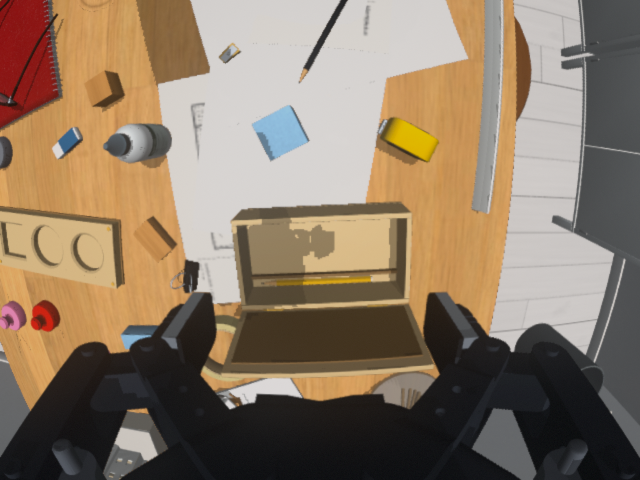

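View pics/wd.png

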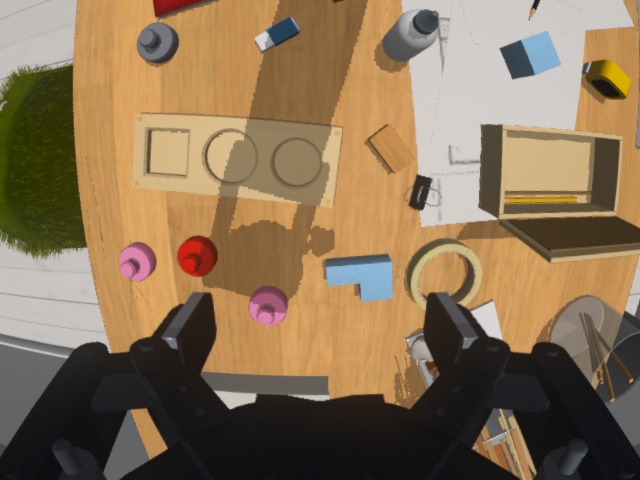

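Wrist view C shows the foam block at (280,133), tape at (410,140), bottle at (140,142), and box with near rim corners at about (235,211) and (411,204). The lid stands open behind the box.
Wrist view D shows the caddy with its square well at (167,152), large round well at (230,157) and small round well at (297,162). The eraser is at (278,34) and the grey weight at (158,43). The red and pink look-alikes are at (197,256), (268,305) and (137,261), and the L offcut at (362,275). I'll measure by masks.

Run:
```python
from h import *
C=load("wc");D=load("wd")
def mask(S,lo,hi,roi):
    h=cv2.cvtColor(S["im"],cv2.COLOR_RGB2HSV);m=cv2.inRange(h,np.array(lo),np.array(hi))
    k=np.zeros_like(m);x0,y0,x1,y1=roi;k[y0:y1,x0:x1]=m[y0:y1,x0:x1]
    k=cv2.morphologyEx(k,cv2.MORPH_OPEN,np.ones((3,3)))
    cs,_=cv2.findContours(k,cv2.RETR_EXTERNAL,cv2.CHAIN_APPROX_NONE)
    c=max(cs,key=cv2.contourArea);return c[:,0,:],cv2.contourArea(c)
def rect(S,c,z):
    p=plane(S,c,z)[:,:2]*1000; r=cv2.minAreaRect(p.astype(np.float32)); return [np.round(x,1) for x in r]
def hs(S,uv): return cv2.cvtColor(S["im"],cv2.COLOR_RGB2HSV)[uv[1],uv[0]]
for S,l in((C,[(280,130),(270,150),(295,152),(67,143),(410,138),(385,130),(140,142),(160,140),(114,147)]),(D,[(525,60),(550,50),(278,32),(264,40),(158,43),(150,35),(240,190),(310,130),(100,120),(167,152)])):
    for uv in l: print(uv,hs(S,uv))
```

```text
(280, 130) [103  89 218]
(270, 150) [102  86 184]
(295, 152) [  6   6 215]
(67, 143) [104 149 137]
(410, 138) [ 25 255 223]
(385, 130) [ 21 152  92]
(140, 142) [ 90   1 173]
(160, 140) [38 12 82]
(114, 147) [105   7  75]
(525, 60) [103  73  80]
(550, 50) [102  92 210]
(278, 32) [104 152  89]
(264, 40) [  0   6 217]
(158, 43) [ 8 19 55]
(150, 35) [109  22 128]
(240, 190) [ 19  95 215]
(310, 130) [ 19  93 146]
(100, 120) [ 16 145 194]
(167, 152) [ 19  95 215]
```

```bash
cat >> h.py <<'E'
def mask(S,lo,hi,roi):
    h=cv2.cvtColor(S["im"],cv2.COLOR_RGB2HSV);m=cv2.inRange(h,np.array(lo),np.array(hi))
    k=np.zeros_like(m);x0,y0,x1,y1=roi;k[y0:y1,x0:x1]=m[y0:y1,x0:x1]
    k=cv2.morphologyEx(k,cv2.MORPH_OPEN,np.ones((3,3)))
    cs,_=cv2.findContours(k,cv2.RETR_EXTERNAL,cv2.CHAIN_APPROX_NONE)
    return max(cs,key=cv2.contourArea)[:,0,:]
def cen(c):
    m=cv2.moments(c);return np.array([m["m10"],m["m01"]])/m["m00"]
def rect(S,c,z):
    r=cv2.minAreaRect((plane(S,c,z)[:,:2]*1000).astype(np.float32)); return [np.round(x,1).tolist() for x in r]
E
python3 - <<'E'
from h import *
C=load("wc");D=load("wd")
def two(n,a,b,z):
    p,e=tri(C,cen(a),D,cen(b)); print(n,"tri",p,round(e,4),"C",rect(C,a,z),"D",rect(D,b,z))
blue=([95,60,198],[110,255,255])
two("foamtop",mask(C,*blue,(240,90,320,170)),mask(D,*blue,(490,20,570,90)),.058)
b2=([95,40,50],[115,255,255])
two("sleeve",mask(C,*b2,(45,120,90,165)),mask(D,*b2,(245,10,305,60)),.013)
w=([0,0,40],[180,255,255])
# eraser whole: non-wood => blue or white
def er(S,roi):
    h=cv2.cvtColor(S["im"],cv2.COLOR_RGB2HSV);m=(((h[...,1]<60)|(abs(h[...,0].astype(int)-104)<12))*255).astype(np.uint8)
    k=np.zeros_like(m);x0,y0,x1,y1=roi;k[y0:y1,x0:x1]=m[y0:y1,x0:x1]
    cs,_=cv2.findContours(k,cv2.RETR_EXTERNAL,cv2.CHAIN_APPROX_NONE);return max(cs,key=cv2.contourArea)[:,0,:]
two("eraser",er(C,(45,120,90,165)),er(D,(245,10,305,60)),.013)
y=([20,160,120],[32,255,255])
two("tape yellow",mask(C,*y,(370,105,450,170)),mask(D,*y,(575,50,639,105)),.052)
cd=mask(D,[12,40,90],[24,118,255],(120,100,355,220)); print("caddy D",rect(D,cd,.022))
two("weight foot C/D?",er(C,(0,130,20,170)),er(D,(130,20,185,66)),.027)
cb=mask(C,[12,30,30],[24,125,255],(225,195,420,225));print("box near wall",cv2.boundingRect(cb))
g=cv2.cvtColor(D["im"],cv2.COLOR_RGB2GRAY); 
e=cv2.cvtColor(D["im"],cv2.COLOR_RGB2BGR)[0:220,120:355]; e=cv2.resize(e,None,fx=3,fy=2.6,interpolation=cv2.INTER_CUBIC)
f=cv2.cvtColor(C["im"],cv2.COLOR_RGB2BGR)[90:390,220:440]; f=cv2.resize(f,None,fx=2.5,fy=2,interpolation=cv2.INTER_CUBIC)
cv2.imwrite("pics/cropD.png",e);cv2.imwrite("pics/cropC.png",f);print(e.shape)
E
```

```text
foamtop tri [0.4322 0.1558 0.0548] 0.0001 C [[433.6, 154.2], [42.8, 42.5], 26.0] D [[432.9, 154.5], [42.9, 42.3], 26.6]
sleeve tri [ 0.4238 -0.1453  0.0119] 0.0005 C [[424.5, -144.8], [21.2, 31.5], 30.4] D [[423.6, -145.4], [21.9, 31.7], 29.9]
eraser tri [ 0.4259 -0.1515  0.0066] 0.0002 C [[426.3, -147.7], [24.9, 55.4], 28.4] D [[427.4, -151.3], [24.1, 51.4], 29.0]
tape yellow tri [0.4375 0.294  0.0473] 0.0031 C [[438.9, 293.7], [55.4, 28.6], 64.4] D [[436.9, 289.8], [56.7, 29.2], 67.4]
caddy D [[571.2, -206.0], [250.9, 93.3], 83.8]
weight foot C/D? tri [ 0.4222 -0.3069 -0.007 ] 0.0069 C [[426.8, -265.1], [27.4, 45.3], 82.0] D [[427.9, -293.8], [54.0, 47.9], 44.0]
box near wall (231, 202, 181, 23)
(572, 705, 3)
```

View pics/cropD.png

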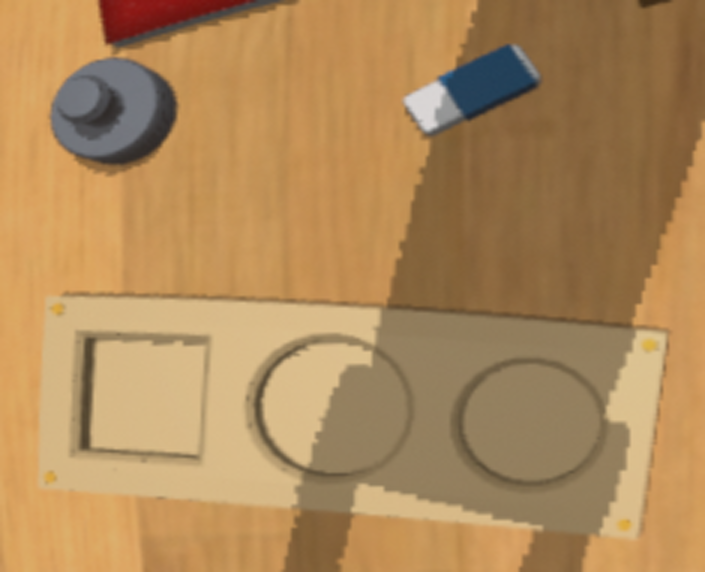

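View pics/cropC.png

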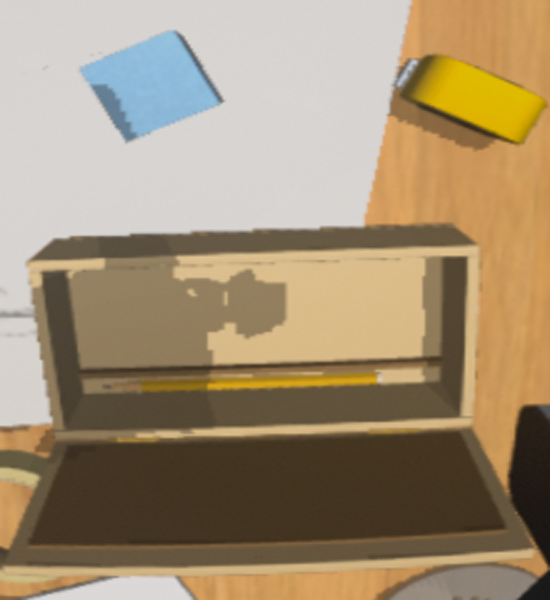

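Crop D confirms the grey weight: its knob top is at crop (83,99), clear of the red and pink look-alikes below the caddy. The eraser and the three wells are also clear. The square well centre is at crop (140,396), the large round one at (333,405) and the small round one at (530,421).
Crop C shows the true foam cube, the tape with its hook at the left end, and the box rim: near corners at crop (30,262) and (478,245), far corners at (55,437) and (472,420).

Run:
```python
from h import *
C=load("wc");D=load("wd");S=load("scene0");I=load("side0")
mm=lambda p:np.round(np.asarray(p)*1000,1)
dp=lambda x,y:(120+x/3,y/2.6); cp=lambda x,y:(220+x/2.5,90+y/2)
for n,a,c in(("sq",(140,396),None),("big",(333,405),(48,245)),("small",(530,421),(89,252))):
    print(n,mm(plane(D,dp(*a),.022)), mm(tri(D,dp(*a),C,c)[0]) if c else "")
cor=[plane(D,dp(*a),.022)[0] for a in((46,296),(668,330),(638,538),(38,488))];print("caddy cor",mm(cor),mm(np.mean(cor,0)))
for n,a,s,e in(("knob",dp(83,99),(366,379),(217,325)),):
    print(n,mm(plane(D,a,.046)),mm(tri(D,a,S,s)[0]),mm(tri(D,a,I,e)[0]))
cor=np.array([plane(C,cp(*a),.061)[0] for a in((30,262),(478,245),(472,420),(55,437))]);print("box rim",mm(cor),mm(cor.mean(0)),[mm(np.linalg.norm(cor[i]-cor[(i+1)%4])) for i in range(4)])
for n,c,d in(("rim near -y",cp(30,262),(481,126)),("lid tip -y",cp(5,570),(551,261)),("bottle tip",(109,147),(430,18)),("cup",(405,385),(590,325))):
    p,e=tri(C,c,D,d);print(n,mm(p),round(e*1000,1))
for n,a,b in(("bottle tip",(254,257),(248,222)),("lid -y top",(286,160),(338,173)),("lid +y top",(224,122),(336,166)),("cup rim",(277,82),(408,170)),("rim near +y",(193,192),(292,204))):
    p,e=tri(S,a,I,b);print("SI",n,mm(p),round(e*1000,1))
# depth check of cloud heights behind box
v,u=np.mgrid[0:480:2,0:640:2];d=S["d"][v,u].ravel();K=S["K"]
P=np.stack([(u.ravel()-K[0,2])/K[0,0]*d,(v.ravel()-K[1,2])/K[1,1]*d,d],1)@S["T"][:3,:3].T+S["T"][:3,3]
for x0 in np.arange(.6,.95,.05):
    print(round(x0,2),[int(1000*P[(P[:,0]>x0)&(P[:,0]<x0+.05)&(P[:,1]>y)&(P[:,1]<y+.05),2].max(initial=0)) for y in np.arange(-.1,.4,.05)])
b=(abs(P[:,0]-.44)<.06)&(abs(P[:,1])<.06);print("bottle depth top",mm(P[b][P[b][:,2].argsort()[-4:]]))
```

```text
sq [[ 562.6 -284.2   22. ]] 
big [[ 570.1 -203.6   22. ]] [ 570.3 -204.    20.1]
small [[ 578.4 -127.7   22. ]] [ 579.8 -127.7   17. ]
caddy cor [[ 512.6 -325.2   22. ]
 [ 538.4  -76.    22. ]
 [ 630.7  -86.3   22. ]
 [ 604.  -335.3   22. ]] [ 571.4 -205.7   22. ]
knob [[ 426.1 -296.8   46. ]] [ 425.4 -297.8   43.7] [ 424.1 -302.4   34.1]
box rim [[526.9 100.9  61. ]
 [517.5 294.2  61. ]
 [621.9 299.7  61. ]
 [632.6 104.5  61. ]] [574.7 199.8  61. ] [np.float64(193.5), np.float64(104.6), np.float64(195.5), np.float64(105.8)]
rim near -y [532.4  90.8  25.2] 7.6
lid tip -y [643.4 105.6 174.6] 0.3
bottle tip [436.4  -5.4 123.4] 0.8
cup [797.8 324.3  26.9] 28.9
SI bottle tip [442.5   0.7 110.6] 8.3
SI lid -y top [630.2  90.3 192.4] 18.5
SI lid +y top [635.4 296.2 154.6] 8.2
SI cup rim [831.3 329.2 138.8] 6.0
SI rim near +y [514.7 283.2  42.4] 3.8
0.6 [26, 4, 42, 51, 177, 177, 177, 178, 0, 8]
0.65 [36, 33, 31, 28, 26, 2, 0, 1, 0, 5]
0.7 [34, 35, 28, 27, 29, 6, 3, 0, 0, 0]
0.75 [7, 4, 56, 185, 186, 8, 6, 134, 137, 137]
0.8 [5, 6, 210, 223, 239, 267, 6, 180, 168, 136]
0.85 [48, 7, 228, 266, 275, 264, 6, 136, 136, 138]
0.9 [51, 5, 8, 268, 253, 249, 245, 5, 7, 0]
bottle depth top [[433.7  -6.9 129.2]
 [429.8  -6.  132.1]
 [432.6  -3.  132.9]
 [434.6  -6.5 134. ]]
```

Two-view heights agree with the text: foam top 55–58 mm, knob top about 44–46 mm, caddy 20–22 mm, lid edge 175 mm and bottle about 130 mm. Starting with the bottle at (434,-5.5).

```bash
python3 -m handwheel '[{"tx":22,"ty":12,"tz":0,"roll":0},{"tx":22,"ty":12,"tz":0,"roll":0},{"tx":22,"ty":12,"tz":0,"roll":0},{"tx":22,"ty":12,"tz":0,"roll":0},{"tx":22,"ty":12,"tz":0,"roll":0},{"tx":22,"ty":12,"tz":0,"roll":0},{"tx":22,"ty":12,"tz":0,"roll":0},{"tx":22,"ty":12,"tz":0,"roll":0},{"tx":0,"ty":0,"tz":0,"roll":0},{"tx":0,"ty":0,"tz":0,"roll":0}]' 85 30
python3 -m handwheel '[{"tx":0,"ty":0,"tz":30,"roll":0},{"tx":0,"ty":0,"tz":35,"roll":0},{"tx":0,"ty":0,"tz":35,"roll":0},{"tx":0,"ty":0,"tz":35,"roll":0},{"tx":0,"ty":0,"tz":35,"roll":0},{"tx":0,"ty":0,"tz":30,"roll":0},{"tx":0,"ty":0,"tz":20,"roll":0},{"tx":0,"ty":0,"tz":11,"roll":0},{"tx":0,"ty":0,"tz":0,"roll":0},{"tx":0,"ty":0,"tz":0,"roll":0}]'
python3 -c "
from h import *
snap('wrist','we');snap('scene','sc_e')"
```

```text
t: 4.1
tool_pos: [0.4329, -0.0054, 0.3017]
tool_rot: [-0.005, 3.139, -0.001]
contact_force: [-0.1, -0.2, -0.1]
opening: 0.0849
grip_force: 0.0
t: 4.93
tool_pos: [0.4343, -0.0068, 0.0706]
tool_rot: [0.001, -3.141, -0.0]
contact_force: [0.7, 0.5, 0.6]
opening: 0.0848
grip_force: 0.0
```

```bash
python3 -m handwheel '[{"tx":0,"ty":0,"tz":0,"roll":0},{"tx":0,"ty":0,"tz":0,"roll":0},{"tx":0,"ty":0,"tz":0,"roll":0},{"tx":0,"ty":0,"tz":0,"roll":0},{"tx":0,"ty":0,"tz":0,"roll":0},{"tx":0,"ty":0,"tz":0,"roll":0},{"tx":0,"ty":0,"tz":0,"roll":0},{"tx":0,"ty":0,"tz":0,"roll":0}]' 10 30
python3 -m handwheel '[{"tx":0,"ty":0,"tz":-10,"roll":0},{"tx":0,"ty":0,"tz":-25,"roll":0},{"tx":0,"ty":0,"tz":-25,"roll":0},{"tx":0,"ty":0,"tz":0,"roll":0},{"tx":0,"ty":0,"tz":0,"roll":0}]'
python3 - <<'E'
from h import *
W=snap('wrist','wf');o=ctrl.get_obs()
S=snap('scene','sc_f');I=snap('side','si_f')
# bottle cloud from depth, as a check of its axis
for n,A in(("scene",S),("side",I)):
    v,u=np.mgrid[0:480,0:640];d=A["d"].ravel();K=A["K"]
    P=np.stack([(u.ravel()-K[0,2])/K[0,0]*d,(v.ravel()-K[1,2])/K[1,1]*d,d],1)@A["T"][:3,:3].T+A["T"][:3,3]
    P=P[(np.hypot(P[:,0]-.434,P[:,1]+.006)<.04)&(P[:,2]>.07)&(P[:,2]<.115)]
    B=np.c_[2*P[:,:2],np.ones(len(P))];s=np.linalg.lstsq(B,(P[:,:2]**2).sum(1),rcond=None)[0]
    print(n,len(P),s[:2],"r",np.sqrt(s[2]+s[0]**2+s[1]**2),P[:,2].min())
E
```

```text
t: 5.7
tool_pos: [0.4348, -0.0069, 0.0713]
tool_rot: [-0.0, 3.14, -0.0]
contact_force: [0.1, 0.3, 5.5]
opening: 0.0393
grip_force: 30.2
t: 6.12
tool_pos: [0.4346, -0.007, 0.1315]
tool_rot: [-0.0, 3.139, -0.001]
contact_force: [-0.3, -0.6, -1.0]
opening: 0.0398
grip_force: 30.8
scene 307 [ 0.4334 -0.0083] r 0.02011094038083956 0.07000759215333185
side 355 [ 0.4325 -0.0104] r 0.018704427215901914 0.07004415342885506
```

```bash
python3 -m handwheel '[{"tx":-18,"ty":-15,"tz":0,"roll":0},{"tx":-18,"ty":-15,"tz":0,"roll":0},{"tx":-18,"ty":-15,"tz":0,"roll":0},{"tx":-18,"ty":-15,"tz":0,"roll":0},{"tx":-18,"ty":-15,"tz":0,"roll":0},{"tx":-18,"ty":-15,"tz":0,"roll":0},{"tx":-18,"ty":-15,"tz":0,"roll":0},{"tx":-19,"ty":-16,"tz":0,"roll":0},{"tx":0,"ty":0,"tz":0,"roll":0},{"tx":0,"ty":0,"tz":15,"roll":0},{"tx":0,"ty":0,"tz":15,"roll":0},{"tx":0,"ty":0,"tz":0,"roll":0}]'
python3 -m handwheel '[{"tx":0,"ty":0,"tz":5,"roll":0},{"tx":0,"ty":0,"tz":5,"roll":0},{"tx":0,"ty":0,"tz":5,"roll":0},{"tx":0,"ty":0,"tz":4,"roll":0},{"tx":0,"ty":0,"tz":3,"roll":0},{"tx":0,"ty":0,"tz":0,"roll":0},{"tx":0,"ty":0,"tz":0,"roll":0}]'
python3 - <<'E'
from h import *
S=snap('scene','sc_g')
K=S["K"];v,u=np.mgrid[0:480,0:640];d=S["d"].ravel()
P=np.stack([(u.ravel()-K[0,2])/K[0,0]*d,(v.ravel()-K[1,2])/K[1,1]*d,d],1)@S["T"][:3,:3].T+S["T"][:3,3]
P=P[(np.hypot(P[:,0]-.579,P[:,1]+.128)<.04)&(P[:,2]>.03)&(P[:,2]<.065)]
B=np.c_[2*P[:,:2],np.ones(len(P))];s=np.linalg.lstsq(B,(P[:,:2]**2).sum(1),rcond=None)[0];print(len(P),s[:2],np.sqrt(s[2]+s[0]**2+s[1]**2))
E
```

```text
t: 7.27
tool_pos: [0.5752, -0.1264, 0.0948]
tool_rot: [0.0, -3.132, -0.005]
contact_force: [-1.5, 1.0, -2.4]
opening: 0.0397
grip_force: 30.9
t: 7.85
tool_pos: [0.5798, -0.1278, 0.0795]
tool_rot: [-0.0, 3.14, -0.0]
contact_force: [-0.3, 1.7, 3.3]
opening: 0.0396
grip_force: 31.2
215 [ 0.5768 -0.1306] 0.01823152688288943
```

```bash
python3 -m handwheel '[{"tx":0,"ty":0,"tz":0,"roll":0},{"tx":0,"ty":0,"tz":0,"roll":0},{"tx":0,"ty":0,"tz":0,"roll":0},{"tx":0,"ty":0,"tz":0,"roll":0},{"tx":0,"ty":0,"tz":-10,"roll":0},{"tx":0,"ty":0,"tz":-30,"roll":0},{"tx":0,"ty":0,"tz":-35,"roll":0},{"tx":0,"ty":0,"tz":-35,"roll":0},{"tx":0,"ty":0,"tz":-30,"roll":0},{"tx":0,"ty":0,"tz":0,"roll":0}]' 75
python3 -m handwheel '[{"tx":19,"ty":-21,"tz":0,"roll":0},{"tx":19,"ty":-21,"tz":0,"roll":0},{"tx":19,"ty":-21,"tz":0,"roll":0},{"tx":19,"ty":-21,"tz":0,"roll":0},{"tx":19,"ty":-21,"tz":0,"roll":0},{"tx":19,"ty":-21,"tz":0,"roll":0},{"tx":20,"ty":-21,"tz":0,"roll":0},{"tx":20,"ty":-22,"tz":0,"roll":0},{"tx":0,"ty":0,"tz":0,"roll":0},{"tx":0,"ty":0,"tz":35,"roll":0},{"tx":0,"ty":0,"tz":35,"roll":0},{"tx":0,"ty":0,"tz":35,"roll":0}]' 55
python3 -m handwheel '[{"tx":0,"ty":0,"tz":30,"roll":0},{"tx":0,"ty":0,"tz":0,"roll":0},{"tx":0,"ty":0,"tz":0,"roll":0}]'
python3 -c "
from h import *
W=snap('wrist','wg');S=snap('scene','sc_h')
a=cv2.resize(W['im'][200:480,170:470],(480,448));b=cv2.resize(S['im'][240:440,290:450],(320,400));b=cv2.copyMakeBorder(b,0,48,0,0,0)
cv2.imwrite('pics/v1.png',np.hstack([a,b])[:,:,::-1])"
```

```text
t: 8.73
tool_pos: [0.5827, -0.1291, 0.2282]
tool_rot: [-0.0, 3.128, -0.008]
contact_force: [1.0, -0.4, 1.6]
opening: 0.0754
grip_force: 0.0
t: 9.73
tool_pos: [0.4258, -0.2973, 0.1136]
tool_rot: [0.0, 3.139, -0.003]
contact_force: [-0.6, -0.7, -1.0]
opening: 0.0553
grip_force: 0.0
t: 9.98
tool_pos: [0.4243, -0.2956, 0.0821]
tool_rot: [0.001, -3.139, -0.004]
contact_force: [1.6, -0.3, 1.0]
opening: 0.0551
grip_force: 0.0
```

View pics/v1.png

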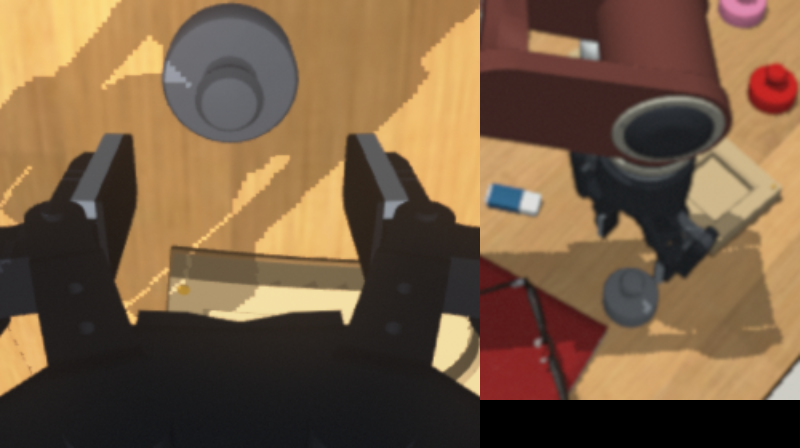

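The view shows the steel weight ahead of the open fingers, knob top at crop (230,102), which is wrist pixel (313.8,263.8). I'll refine with the wrist ray.

```bash
python3 -c "
from h import *
W=load('wg');D=load('wd');a=(313.75,263.75);print(plane(W,a,.046),tri(W,a,D,(147.7,38.1)),plane(W,(314.3,245.6),.027),ctrl.get_obs()['tool_pos'],ctrl.get_obs()['tool_rot'])"
```

```text
[[ 0.4226 -0.299   0.046 ]] (array([ 0.4247, -0.2991,  0.0408]), np.float64(0.00022715989213649236)) [[ 0.4189 -0.2989  0.027 ]] [ 0.4264 -0.2978  0.0858] [-0.0008  3.1388 -0.0039]
```

```bash
python3 -m handwheel '[{"tx":2,"ty":-1,"tz":20,"roll":0},{"tx":0,"ty":0,"tz":20,"roll":0},{"tx":0,"ty":0,"tz":9,"roll":0},{"tx":0,"ty":0,"tz":4,"roll":0},{"tx":0,"ty":0,"tz":0,"roll":0},{"tx":0,"ty":0,"tz":0,"roll":0},{"tx":0,"ty":0,"tz":0,"roll":0}]' 55 60
python3 -m handwheel '[{"tx":0,"ty":0,"tz":0,"roll":0},{"tx":0,"ty":0,"tz":0,"roll":0},{"tx":0,"ty":0,"tz":0,"roll":0},{"tx":0,"ty":0,"tz":0,"roll":0},{"tx":0,"ty":0,"tz":0,"roll":0},{"tx":0,"ty":0,"tz":0,"roll":0}]' 5 60
python3 -m handwheel '[{"tx":0,"ty":0,"tz":-10,"roll":0},{"tx":0,"ty":0,"tz":-25,"roll":0},{"tx":0,"ty":0,"tz":-25,"roll":0},{"tx":0,"ty":0,"tz":0,"roll":0},{"tx":0,"ty":0,"tz":0,"roll":0},{"tx":0,"ty":0,"tz":0,"roll":0}]'
python3 -c "
from h import *
o=ctrl.get_obs();print(o['contact_force'],o['tool_pos'])"
```

```text
t: 10.67
tool_pos: [0.424, -0.2987, 0.032]
tool_rot: [-0.0, 3.14, -0.003]
contact_force: [0.1, 0.6, 1.2]
opening: 0.055
grip_force: 0.0
t: 11.17
tool_pos: [0.4233, -0.2986, 0.0312]
tool_rot: [-0.0, 3.141, -0.002]
contact_force: [-2.7, -2.3, 5.6]
opening: 0.0176
grip_force: 58.6
t: 11.67
tool_pos: [0.4219, -0.2966, 0.0883]
tool_rot: [0.0, -3.139, -0.004]
contact_force: [0.4, 0.6, -4.4]
opening: 0.0176
grip_force: 59.2
[ 0.4099  0.5545 -4.4364] [ 0.4219 -0.2966  0.0883]
```

```bash
python3 -m handwheel '[{"tx":-18,"ty":12,"tz":0,"roll":0},{"tx":-18,"ty":12,"tz":0,"roll":0},{"tx":-18,"ty":12,"tz":0,"roll":0},{"tx":-18,"ty":12,"tz":0,"roll":0},{"tx":-18,"ty":12,"tz":0,"roll":0},{"tx":-18,"ty":12,"tz":0,"roll":0},{"tx":-19,"ty":11,"tz":0,"roll":0},{"tx":-19,"ty":11,"tz":0,"roll":0},{"tx":0,"ty":0,"tz":0,"roll":0},{"tx":0,"ty":0,"tz":0,"roll":0},{"tx":0,"ty":0,"tz":0,"roll":0},{"tx":0,"ty":0,"tz":0,"roll":0}]'
python3 -c "
from h import *
W=snap('wrist','wh');print(ctrl.get_obs()['tool_pos'])
a=cv2.resize(W['im'][150:480,120:520],(800,600));cv2.imwrite('pics/v2.png',a[:,:,::-1])"
```

```text
t: 12.67
tool_pos: [0.5675, -0.2037, 0.0886]
tool_rot: [-0.001, -3.139, -0.002]
contact_force: [-0.2, 0.1, -5.2]
opening: 0.0175
grip_force: 59.3
[ 0.5677 -0.2039  0.0891]
```

View pics/v2.png

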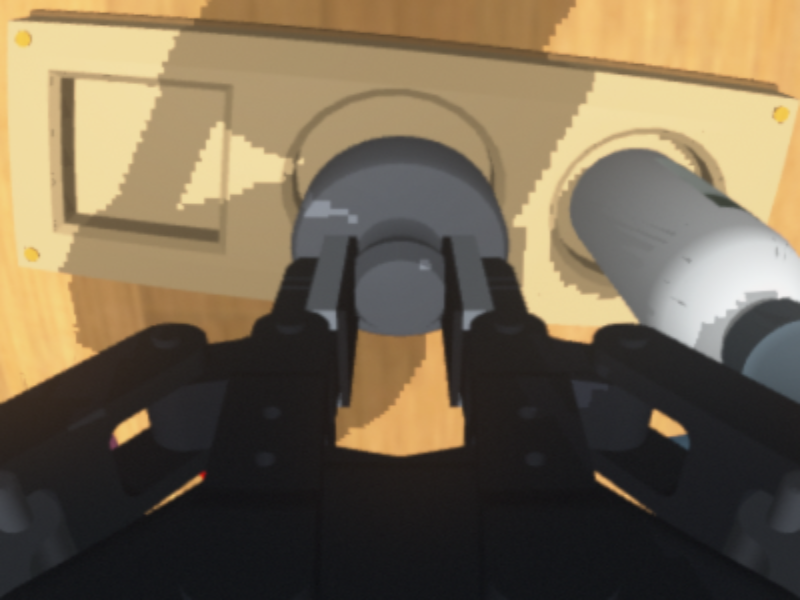

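The bottle stands in its small well on the right, and the held weight is over the large well. The well rim spans crop x 295–497 with its top at y=90; the weight foot spans 292–508.

```bash
python3 -c "
from h import *
W=load('wh');f=lambda x,y:(120+x/2,150+y*.55)
print('well',plane(W,[f(396,90),f(295,175),f(497,168)],.022)); z=.0891-.0312+.027
print('foot',plane(W,[f(400,136),f(292,240),f(508,240)],z))
print('bottle well',plane(W,[f(640,128),f(556,215)],.022))
print('sq',plane(W,[f(50,71),f(232,85),f(219,252),f(50,232)],.022).mean(0))"
```

```text
well [[ 0.538  -0.205   0.022 ]
 [ 0.5664 -0.2353  0.022 ]
 [ 0.5639 -0.1749  0.022 ]]
foot [[ 0.5363 -0.2041  0.0849]
 [ 0.562  -0.2275  0.0849]
 [ 0.562  -0.1805  0.0849]]
bottle well [[ 0.5501 -0.1313  0.022 ]
 [ 0.5807 -0.1556  0.022 ]]
sq [ 0.5625 -0.2865  0.022 ]
```

```bash
python3 -m handwheel '[{"tx":-5,"ty":-1,"tz":10,"roll":0},{"tx":0,"ty":0,"tz":10,"roll":0},{"tx":0,"ty":0,"tz":8,"roll":0},{"tx":0,"ty":0,"tz":5,"roll":0},{"tx":0,"ty":0,"tz":5,"roll":0},{"tx":0,"ty":0,"tz":5,"roll":0},{"tx":0,"ty":0,"tz":4,"roll":0},{"tx":0,"ty":0,"tz":3,"roll":0},{"tx":0,"ty":0,"tz":0,"roll":0},{"tx":0,"ty":0,"tz":0,"roll":0}]'
```

```text
t: 13.55
tool_pos: [0.5741, -0.2048, 0.0404]
tool_rot: [-0.0, 3.141, -0.0]
contact_force: [0.6, 0.1, -4.8]
opening: 0.0179
grip_force: 59.3
```

```bash
python3 -m handwheel '[{"tx":0,"ty":0,"tz":2,"roll":0},{"tx":0,"ty":0,"tz":0,"roll":0},{"tx":0,"ty":0,"tz":0,"roll":0}]'
python3 -m handwheel '[{"tx":0,"ty":0,"tz":0,"roll":0},{"tx":0,"ty":0,"tz":0,"roll":0},{"tx":0,"ty":0,"tz":0,"roll":0},{"tx":0,"ty":0,"tz":0,"roll":0},{"tx":0,"ty":0,"tz":-10,"roll":0},{"tx":0,"ty":0,"tz":-35,"roll":0},{"tx":0,"ty":0,"tz":-35,"roll":0},{"tx":0,"ty":0,"tz":-35,"roll":0},{"tx":0,"ty":0,"tz":-35,"roll":0},{"tx":0,"ty":0,"tz":-31,"roll":0},{"tx":0,"ty":0,"tz":0,"roll":0},{"tx":0,"ty":0,"tz":0,"roll":0}]' 42
python3 -c "
from h import *
W=snap('wrist','wi');print(ctrl.get_obs()['tool_pos'])
"
python3 -m handwheel '[{"tx":12,"ty":30,"tz":0,"roll":0},{"tx":12,"ty":30,"tz":0,"roll":0},{"tx":12,"ty":30,"tz":0,"roll":0},{"tx":12,"ty":30,"tz":0,"roll":0},{"tx":12,"ty":30,"tz":0,"roll":0},{"tx":12,"ty":30,"tz":0,"roll":0},{"tx":12,"ty":30,"tz":0,"roll":0},{"tx":12,"ty":30,"tz":0,"roll":0},{"tx":12,"ty":30,"tz":0,"roll":0},{"tx":12,"ty":30,"tz":0,"roll":0},{"tx":12,"ty":30,"tz":0,"roll":0},{"tx":9,"ty":30,"tz":0,"roll":0}]' 80 25
python3 -m handwheel '[{"tx":0,"ty":0,"tz":0,"roll":-0.115},{"tx":0,"ty":0,"tz":0,"roll":-0.115},{"tx":0,"ty":0,"tz":0,"roll":-0.115},{"tx":0,"ty":0,"tz":0,"roll":-0.114},{"tx":0,"ty":0,"tz":30,"roll":0},{"tx":0,"ty":0,"tz":30,"roll":0},{"tx":0,"ty":0,"tz":30,"roll":0},{"tx":0,"ty":0,"tz":0,"roll":0},{"tx":0,"ty":0,"tz":0,"roll":0}]'
python3 -c "
from h import *
W=snap('wrist','wj');print(ctrl.get_obs()['tool_pos'])
for vmin in (150,195):
  try:
    c=mask(W,[95,60,vmin],[110,255,255],(180,100,460,330));print(vmin,rect(W,c,.058),cv2.boundingRect(c))
  except Exception as e: print(e)
a=np.hstack([cv2.resize(load('wi')['im'],(400,300)),cv2.resize(W['im'],(400,300))]);cv2.imwrite('pics/v3.png',a[:,:,::-1])
"
```

```text
t: 13.8
tool_pos: [0.5748, -0.2052, 0.0393]
tool_rot: [-0.0, 3.14, -0.001]
contact_force: [-0.0, 1.0, -1.8]
opening: 0.0172
grip_force: 59.6
t: 14.8
tool_pos: [0.5755, -0.2055, 0.2238]
tool_rot: [-0.0, 3.135, -0.005]
contact_force: [-0.3, 0.2, -0.4]
opening: 0.0421
grip_force: 0.0
[ 0.5743 -0.205   0.2209]
t: 15.85
tool_pos: [0.4307, 0.1563, 0.2172]
tool_rot: [0.0, -3.138, 0.001]
contact_force: [1.0, -0.4, 0.3]
opening: 0.0802
grip_force: 0.0
t: 16.6
tool_pos: [0.4304, 0.1547, 0.1264]
tool_rot: [0.713, -3.052, -0.001]
contact_force: [0.0, 0.4, 0.1]
opening: 0.08
grip_force: 0.0
[0.4323 0.1551 0.1288]
150 [[418.5, 158.4], [19.2, 22.6], 26.5] (316, 218, 39, 32)
max() iterable argument is empty
```

View pics/v3.png

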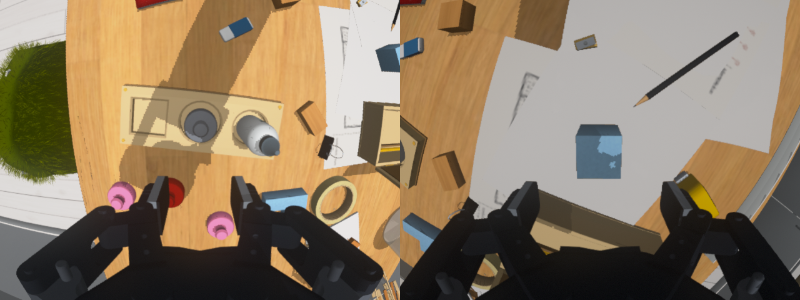

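Left half: the weight sits in the large well at (200,120) and the bottle in the small one. Right half: the foam block at (598,155) is square to the fingers.

```bash
python3 -c "
from h import *
W=load('wj');q=[(400,0)]
p=[(1.6*(x-400),1.6*y) for x,y in((577,136),(620.5,136),(622,179),(577,179))]
P=plane(W,p,.058);print(P,P.mean(0))"
```

```text
[[0.4232 0.1266 0.058 ]
 [0.405  0.1633 0.058 ]
 [0.4434 0.1854 0.058 ]
 [0.4634 0.145  0.058 ]] [0.4338 0.1551 0.058 ]
```

```bash
python3 -m handwheel '[{"tx":0,"ty":0,"tz":30,"roll":0},{"tx":0,"ty":0,"tz":30,"roll":0},{"tx":0,"ty":0,"tz":25,"roll":0},{"tx":0,"ty":0,"tz":15,"roll":0},{"tx":0,"ty":0,"tz":5,"roll":0},{"tx":0,"ty":0,"tz":0,"roll":0},{"tx":0,"ty":0,"tz":0,"roll":0}]' 80 25
python3 -m handwheel '[{"tx":0,"ty":0,"tz":0,"roll":0},{"tx":0,"ty":0,"tz":0,"roll":0},{"tx":0,"ty":0,"tz":0,"roll":0},{"tx":0,"ty":0,"tz":0,"roll":0},{"tx":0,"ty":0,"tz":0,"roll":0},{"tx":0,"ty":0,"tz":0,"roll":0},{"tx":0,"ty":0,"tz":0,"roll":0}]' 20 25
python3 -m handwheel '[{"tx":0,"ty":0,"tz":-20,"roll":0},{"tx":0,"ty":0,"tz":-35,"roll":0},{"tx":0,"ty":0,"tz":-35,"roll":0},{"tx":0,"ty":0,"tz":-35,"roll":0},{"tx":0,"ty":0,"tz":-25,"roll":0.113},{"tx":0,"ty":0,"tz":0,"roll":0.113},{"tx":0,"ty":0,"tz":0,"roll":0.113},{"tx":0,"ty":0,"tz":0,"roll":0.113},{"tx":0,"ty":0,"tz":0,"roll":0.113},{"tx":0,"ty":0,"tz":0,"roll":0},{"tx":0,"ty":0,"tz":0,"roll":0}]'
python3 -c "
from h import *
o=ctrl.get_obs();R=Ro.from_rotvec(o['tool_rot']).as_matrix();d=np.array([.5626,-.2855,0])-o['tool_pos'];print(o['tool_pos'],R[:,0],(R.T@d)*1000)"
```

```text
t: 17.23
tool_pos: [0.4346, 0.1555, 0.0264]
tool_rot: [-0.714, 3.056, -0.0]
contact_force: [-1.0, -1.0, 0.2]
opening: 0.08
grip_force: 0.0
t: 17.82
tool_pos: [0.4341, 0.1554, 0.0257]
tool_rot: [-0.714, 3.057, -0.0]
contact_force: [-1.6, -0.6, 6.2]
opening: 0.0435
grip_force: 26.3
t: 18.73
tool_pos: [0.4326, 0.1551, 0.174]
tool_rot: [-0.162, -3.137, 0.0]
contact_force: [0.5, 0.4, 0.1]
opening: 0.0434
grip_force: 25.5
[0.4326 0.1551 0.174 ] [-0.9947  0.1028  0.0005] [-174.6541 -424.9264  174.0035]
```

```bash
python3 -m handwheel '[{"tx":-14,"ty":-35,"tz":-20,"roll":0},{"tx":-14,"ty":-35,"tz":0,"roll":0},{"tx":-14,"ty":-35,"tz":0,"roll":0},{"tx":-14,"ty":-35,"tz":0,"roll":0},{"tx":-14,"ty":-35,"tz":0,"roll":0},{"tx":-14,"ty":-35,"tz":0,"roll":0},{"tx":-14,"ty":-35,"tz":0,"roll":0},{"tx":-14,"ty":-35,"tz":0,"roll":0},{"tx":-14,"ty":-35,"tz":0,"roll":0},{"tx":-16,"ty":-35,"tz":0,"roll":0},{"tx":-16,"ty":-35,"tz":0,"roll":0},{"tx":-16,"ty":-35,"tz":0,"roll":0}]'
python3 -m handwheel '[{"tx":0,"ty":-5,"tz":0,"roll":0},{"tx":0,"ty":0,"tz":30,"roll":0},{"tx":0,"ty":0,"tz":30,"roll":0},{"tx":0,"ty":0,"tz":30,"roll":0},{"tx":0,"ty":0,"tz":20,"roll":0},{"tx":0,"ty":0,"tz":0,"roll":0},{"tx":0,"ty":0,"tz":0,"roll":0},{"tx":0,"ty":0,"tz":0,"roll":0}]'
python3 -c "
from h import *
o=ctrl.get_obs();R=Ro.from_rotvec(o['tool_rot']).as_matrix();d=np.array([.5626,-.2855,.0335])-o['tool_pos'];print(o['tool_pos'],R[:,0],(R.T@d)*1000)"
```

```text
t: 19.73
tool_pos: [0.5614, -0.2819, 0.1934]
tool_rot: [-0.162, -3.137, -0.001]
contact_force: [0.2, 1.0, -0.2]
opening: 0.0434
grip_force: 25.7
t: 20.4
tool_pos: [0.5617, -0.2852, 0.0855]
tool_rot: [0.164, 3.135, -0.002]
contact_force: [0.4, 0.4, 0.7]
opening: 0.0438
grip_force: 25.8
[ 0.5617 -0.2852  0.0855] [-0.9945  0.1045 -0.002 ] [-0.8664 -0.1206 52.0085]
```

```bash
python3 -m handwheel '[{"tx":-1,"ty":0,"tz":15,"roll":0},{"tx":0,"ty":0,"tz":15,"roll":0},{"tx":0,"ty":0,"tz":5,"roll":0},{"tx":0,"ty":0,"tz":5,"roll":0},{"tx":0,"ty":0,"tz":5,"roll":0},{"tx":0,"ty":0,"tz":4,"roll":0},{"tx":0,"ty":0,"tz":3,"roll":0},{"tx":0,"ty":0,"tz":0,"roll":0},{"tx":0,"ty":0,"tz":0,"roll":0}]'
```

```text
t: 21.15
tool_pos: [0.5627, -0.2856, 0.0337]
tool_rot: [0.166, 3.136, -0.001]
contact_force: [-1.6, 0.3, 6.2]
opening: 0.0437
grip_force: 26.6
```

```bash
python3 -m handwheel '[{"tx":0,"ty":0,"tz":0,"roll":0},{"tx":0,"ty":0,"tz":0,"roll":0},{"tx":0,"ty":0,"tz":0,"roll":0},{"tx":0,"ty":0,"tz":-5,"roll":0},{"tx":0,"ty":0,"tz":-15,"roll":0},{"tx":0,"ty":0,"tz":-30,"roll":0},{"tx":0,"ty":0,"tz":-35,"roll":0},{"tx":0,"ty":0,"tz":-35,"roll":0},{"tx":0,"ty":0,"tz":-35,"roll":0},{"tx":0,"ty":0,"tz":0,"roll":0}]' 65
python3 -m handwheel '[{"tx":25,"ty":20,"tz":0,"roll":0},{"tx":25,"ty":20,"tz":0,"roll":0},{"tx":25,"ty":20,"tz":0,"roll":0},{"tx":25,"ty":20,"tz":0,"roll":0},{"tx":25,"ty":20,"tz":0,"roll":0},{"tx":23,"ty":19,"tz":0,"roll":0}]' 50 30
python3 -m handwheel '[{"tx":0,"ty":0,"tz":15,"roll":0.119},{"tx":0,"ty":0,"tz":15,"roll":0.119},{"tx":0,"ty":0,"tz":15,"roll":0.119},{"tx":0,"ty":0,"tz":15,"roll":0.119},{"tx":0,"ty":0,"tz":15,"roll":0.118},{"tx":0,"ty":0,"tz":15,"roll":0.118},{"tx":0,"ty":0,"tz":15,"roll":0.118},{"tx":0,"ty":0,"tz":15,"roll":0.118},{"tx":0,"ty":0,"tz":0,"roll":0},{"tx":0,"ty":0,"tz":0,"roll":0}]'
python3 - <<'E'
from h import *
W=snap('wrist','wk');o=ctrl.get_obs();R=Ro.from_rotvec(o['tool_rot']).as_matrix();print(o['tool_pos'],np.degrees(np.arctan2(R[1,1],R[0,1])))
h=cv2.cvtColor(W["im"],cv2.COLOR_RGB2HSV);m=(((h[...,1]<60)&(h[...,2]>120)|(abs(h[...,0].astype(int)-104)<12)&(h[...,1]>80))*255).astype(np.uint8)
k=np.zeros_like(m);k[180:300,230:410]=m[180:300,230:410];k=cv2.morphologyEx(k,cv2.MORPH_OPEN,np.ones((3,3)))
c=max(cv2.findContours(k,0,1)[0],key=cv2.contourArea)[:,0,:];r=rect(W,c,.013);print(r,cv2.boundingRect(c))
d=np.array([r[0][0]/1000,r[0][1]/1000,.004])-o['tool_pos'];print((R.T@d)*1000)
cv2.imwrite('pics/v4.png',W["im"][:,:,::-1])
E
```

```text
t: 21.98
tool_pos: [0.5659, -0.2877, 0.1985]
tool_rot: [0.165, 3.123, -0.013]
contact_force: [0.2, -0.5, 1.2]
opening: 0.0653
grip_force: 0.0
t: 22.48
tool_pos: [0.4261, -0.1501, 0.1877]
tool_rot: [0.166, 3.136, -0.001]
contact_force: [0.1, 0.4, 0.3]
opening: 0.0498
grip_force: 0.0
t: 23.32
tool_pos: [0.4269, -0.151, 0.067]
tool_rot: [-1.575, -2.717, 0.0]
contact_force: [0.2, -0.1, 0.4]
opening: 0.0501
grip_force: 0.0
[ 0.4276 -0.1513  0.0679] 29.78044406993582
[[425.6, -150.7], [20.6, 50.9], 29.8] (299, 209, 37, 86)
[ 1.6459 -1.4943 63.9226]
```

View pics/v4.png

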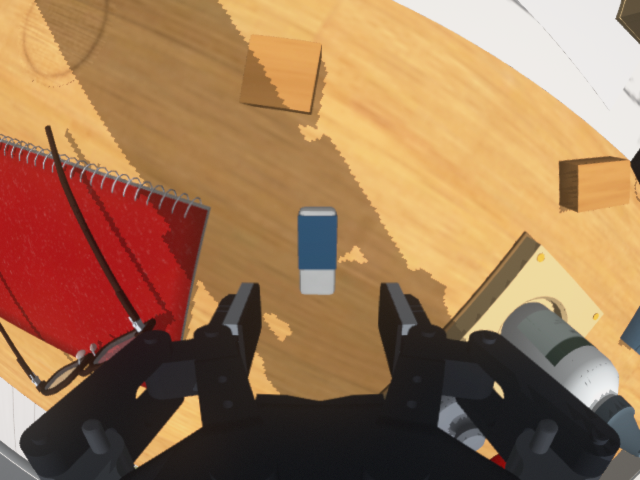

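The view shows the eraser at (318,250), parallel to the pads and centred between the fingers. This was my 12th picture.

```bash
python3 -m handwheel '[{"tx":1,"ty":-1,"tz":25,"roll":0},{"tx":0,"ty":0,"tz":20,"roll":0},{"tx":0,"ty":0,"tz":10,"roll":0},{"tx":0,"ty":0,"tz":5,"roll":0},{"tx":0,"ty":0,"tz":3,"roll":0},{"tx":0,"ty":0,"tz":0,"roll":0},{"tx":0,"ty":0,"tz":0,"roll":0}]'
python3 -m handwheel '[{"tx":0,"ty":0,"tz":0,"roll":0},{"tx":0,"ty":0,"tz":0,"roll":0},{"tx":0,"ty":0,"tz":0,"roll":0},{"tx":0,"ty":0,"tz":0,"roll":0},{"tx":0,"ty":0,"tz":0,"roll":0},{"tx":0,"ty":0,"tz":0,"roll":0}]' 5 30
python3 -m handwheel '[{"tx":0,"ty":0,"tz":-10,"roll":0},{"tx":0,"ty":0,"tz":-30,"roll":0},{"tx":0,"ty":0,"tz":-30,"roll":0},{"tx":0,"ty":0,"tz":-30,"roll":0},{"tx":0,"ty":0,"tz":-30,"roll":0},{"tx":0,"ty":0,"tz":-20,"roll":0},{"tx":0,"ty":0,"tz":0,"roll":0},{"tx":0,"ty":0,"tz":0,"roll":0}]'
```

```text
t: 23.95
tool_pos: [0.4267, -0.1512, 0.0049]
tool_rot: [1.578, 2.714, 0.0]
contact_force: [0.2, 0.3, 0.5]
opening: 0.0494
grip_force: 0.0
t: 24.45
tool_pos: [0.4266, -0.1511, 0.0048]
tool_rot: [1.579, 2.714, 0.0]
contact_force: [-1.5, 0.1, 5.8]
opening: 0.0198
grip_force: 30.9
t: 25.12
tool_pos: [0.4264, -0.151, 0.1553]
tool_rot: [1.578, 2.713, 0.0]
contact_force: [-0.8, 0.2, -1.4]
opening: 0.0198
grip_force: 30.3
```

```bash
python3 -m handwheel '[{"tx":0,"ty":0,"tz":0,"roll":-0.1223},{"tx":0,"ty":0,"tz":0,"roll":-0.1223},{"tx":0,"ty":0,"tz":0,"roll":-0.1223},{"tx":0,"ty":0,"tz":0,"roll":-0.1223},{"tx":0,"ty":0,"tz":0,"roll":-0.1223},{"tx":0,"ty":0,"tz":0,"roll":-0.1223},{"tx":0,"ty":0,"tz":0,"roll":-0.1223},{"tx":0,"ty":0,"tz":0,"roll":-0.1223},{"tx":0,"ty":0,"tz":0,"roll":-0.1223},{"tx":0,"ty":0,"tz":0,"roll":0}]'
python3 -m handwheel '[{"tx":-16,"ty":29,"tz":0,"roll":0},{"tx":-16,"ty":29,"tz":0,"roll":0},{"tx":-16,"ty":29,"tz":0,"roll":0},{"tx":-16,"ty":29,"tz":0,"roll":0},{"tx":-16,"ty":29,"tz":0,"roll":0},{"tx":-16,"ty":29,"tz":0,"roll":0},{"tx":-16,"ty":29,"tz":0,"roll":0},{"tx":-16,"ty":30,"tz":0,"roll":0},{"tx":-15,"ty":30,"tz":0,"roll":0},{"tx":-15,"ty":30,"tz":0,"roll":0},{"tx":0,"ty":0,"tz":0,"roll":0},{"tx":0,"ty":0,"tz":0,"roll":0}]'
python3 - <<'E'
from h import *
W=snap('wrist','wl');o=ctrl.get_obs();R=Ro.from_rotvec(o['tool_rot']).as_matrix();print(o['tool_pos'],np.degrees(np.arctan2(R[1,1],R[0,1])))
d=np.array([.5697,.1497,.013])-o['tool_pos'];print((R.T@d)*1000)
a=np.hstack([cv2.resize(W["im"],(533,400)),cv2.resize(load('wk')['im'][:1,:1],(1,400))]);cv2.imwrite('pics/v5.png',W["im"][:,:,::-1])
E
```

```text
t: 25.95
tool_pos: [0.4245, -0.15, 0.1515]
tool_rot: [0.077, -3.137, -0.003]
contact_force: [-0.2, 0.5, 0.1]
opening: 0.0194
grip_force: 30.3
t: 26.95
tool_pos: [0.5691, 0.1506, 0.1519]
tool_rot: [0.074, -3.137, 0.001]
contact_force: [-0.2, -0.2, -0.2]
opening: 0.0203
grip_force: 30.3
[0.5689 0.1496 0.1521] 92.63863502002171
[ -1.2647   0.1873 139.0649]
```

View pics/v5.png

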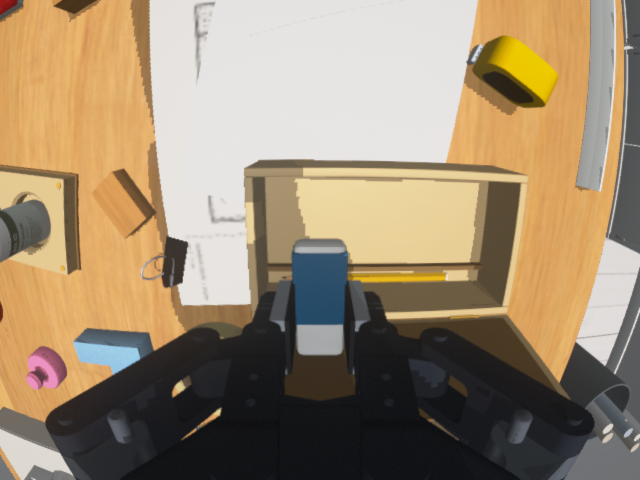

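The box is square to the tool, with the pencil along the back and the lid open. The held eraser at (320,295) hangs over the left half of the bay. Lowering.

```bash
python3 -m handwheel '[{"tx":-1,"ty":0,"tz":30,"roll":0},{"tx":0,"ty":0,"tz":30,"roll":0},{"tx":0,"ty":0,"tz":30,"roll":0},{"tx":0,"ty":0,"tz":20,"roll":0},{"tx":0,"ty":0,"tz":12,"roll":0},{"tx":0,"ty":0,"tz":8,"roll":0},{"tx":0,"ty":0,"tz":6,"roll":0},{"tx":0,"ty":0,"tz":3,"roll":0},{"tx":0,"ty":0,"tz":0,"roll":0},{"tx":0,"ty":0,"tz":0,"roll":0}]'
python3 - <<'E'
from h import *
W=load('wl');print(plane(W,[(250,166),(522,176),(508,312),(247,303)],.061))
E
```

```text
t: 27.83
tool_pos: [0.5718, 0.1494, 0.016]
tool_rot: [-0.073, 3.139, 0.0]
contact_force: [0.2, 0.0, -0.2]
opening: 0.0197
grip_force: 30.3
[[0.5244 0.1034 0.061 ]
 [0.5181 0.2899 0.061 ]
 [0.6241 0.3011 0.061 ]
 [0.6212 0.1007 0.061 ]]
```

```bash
python3 -m handwheel '[{"tx":0,"ty":0,"tz":3,"roll":0},{"tx":0,"ty":0,"tz":0,"roll":0},{"tx":0,"ty":0,"tz":0,"roll":0}]'
python3 -m handwheel '[{"tx":0,"ty":0,"tz":0,"roll":0},{"tx":0,"ty":0,"tz":0,"roll":0},{"tx":0,"ty":0,"tz":0,"roll":0},{"tx":0,"ty":0,"tz":-7,"roll":0},{"tx":0,"ty":0,"tz":-30,"roll":0},{"tx":0,"ty":0,"tz":-35,"roll":0},{"tx":0,"ty":0,"tz":-35,"roll":0},{"tx":0,"ty":0,"tz":-35,"roll":0},{"tx":0,"ty":0,"tz":0,"roll":0}]' 40
python3 -m handwheel '[{"tx":21,"ty":25,"tz":0,"roll":0},{"tx":21,"ty":25,"tz":0,"roll":0},{"tx":21,"ty":25,"tz":0,"roll":0},{"tx":21,"ty":25,"tz":0,"roll":0},{"tx":21,"ty":25,"tz":0,"roll":0},{"tx":21,"ty":25,"tz":0,"roll":0},{"tx":0,"ty":0,"tz":0,"roll":0}]' 65
python3 -m handwheel '[{"tx":0,"ty":0,"tz":0,"roll":-0.122},{"tx":0,"ty":0,"tz":0,"roll":-0.122},{"tx":0,"ty":0,"tz":0,"roll":-0.122},{"tx":0,"ty":0,"tz":0,"roll":-0.122},{"tx":0,"ty":0,"tz":0,"roll":-0.122},{"tx":0,"ty":0,"tz":0,"roll":-0.122},{"tx":0,"ty":0,"tz":0,"roll":-0.122},{"tx":0,"ty":0,"tz":0,"roll":-0.122},{"tx":0,"ty":0,"tz":0,"roll":-0.122},{"tx":0,"ty":0,"tz":0,"roll":0},{"tx":0,"ty":0,"tz":0,"roll":0}]'
python3 - <<'E'
from h import *
W=snap('wrist','wm');o=ctrl.get_obs();R=Ro.from_rotvec(o['tool_rot']).as_matrix();print(o['tool_pos'],np.degrees(np.arctan2(R[1,1],R[0,1])))
c=mask(W,[20,160,100],[32,255,255],(200,100,440,330));r=rect(W,c,.052);print(r,cv2.boundingRect(c))
d=np.array([r[0][0]/1000,r[0][1]/1000,.018])-o['tool_pos'];print((R.T@d)*1000)
E
```

```text
t: 28.08
tool_pos: [0.5715, 0.1497, 0.0125]
tool_rot: [-0.074, 3.139, 0.001]
contact_force: [0.7, 0.3, 0.7]
opening: 0.0195
grip_force: 30.3
t: 28.83
tool_pos: [0.5758, 0.1499, 0.1636]
tool_rot: [-0.073, 3.126, 0.002]
contact_force: [0.4, -0.6, 1.7]
opening: 0.0401
grip_force: 0.0
t: 29.42
tool_pos: [0.4347, 0.2962, 0.1536]
tool_rot: [0.081, -3.139, -0.002]
contact_force: [0.2, 0.2, -0.7]
opening: 0.0648
grip_force: 0.0
t: 30.33
tool_pos: [0.4383, 0.2929, 0.1538]
tool_rot: [-1.697, 2.644, -0.001]
contact_force: [-0.0, 0.3, -0.3]
opening: 0.0651
grip_force: 0.0
[0.4382 0.293  0.1538] 155.4150506518453
[[438.0, 293.2], [55.8, 28.5], 62.8] (300, 193, 42, 79)
[ -0.0917   0.3271 135.8095]
```

```bash
python3 -m handwheel '[{"tx":0,"ty":0,"tz":30,"roll":0.02},{"tx":0,"ty":0,"tz":30,"roll":0},{"tx":0,"ty":0,"tz":30,"roll":0},{"tx":0,"ty":0,"tz":25,"roll":0},{"tx":0,"ty":0,"tz":15,"roll":0},{"tx":0,"ty":0,"tz":4,"roll":0},{"tx":0,"ty":0,"tz":0,"roll":0},{"tx":0,"ty":0,"tz":0,"roll":0}]'
python3 -m handwheel '[{"tx":0,"ty":0,"tz":0,"roll":0},{"tx":0,"ty":0,"tz":0,"roll":0},{"tx":0,"ty":0,"tz":0,"roll":0},{"tx":0,"ty":0,"tz":0,"roll":0},{"tx":0,"ty":0,"tz":0,"roll":0},{"tx":0,"ty":0,"tz":0,"roll":0},{"tx":0,"ty":0,"tz":0,"roll":0}]' 10 45
python3 -m handwheel '[{"tx":0,"ty":0,"tz":-10,"roll":0},{"tx":0,"ty":0,"tz":-30,"roll":0},{"tx":0,"ty":0,"tz":-30,"roll":0},{"tx":0,"ty":0,"tz":-30,"roll":0},{"tx":0,"ty":0,"tz":-30,"roll":0},{"tx":0,"ty":0,"tz":0,"roll":0.121},{"tx":0,"ty":0,"tz":0,"roll":0.121},{"tx":0,"ty":0,"tz":0,"roll":0.121},{"tx":0,"ty":0,"tz":0,"roll":0.121},{"tx":0,"ty":0,"tz":0,"roll":0.121},{"tx":0,"ty":0,"tz":0,"roll":0.121},{"tx":0,"ty":0,"tz":0,"roll":0.121}]'
python3 -m handwheel '[{"tx":0,"ty":0,"tz":0,"roll":0.121},{"tx":0,"ty":0,"tz":0,"roll":0.1},{"tx":0,"ty":0,"tz":0,"roll":0},{"tx":0,"ty":0,"tz":0,"roll":0}]'
python3 - <<'E'
from h import *
o=ctrl.get_obs();R=Ro.from_rotvec(o['tool_rot']).as_matrix();print(o['tool_pos'],np.degrees(np.arctan2(R[1,1],R[0,1])))
b=np.array([.575,.2003]);t=np.radians(2.9);p=b+np.array([[np.cos(t),-np.sin(t)],[np.sin(t),np.cos(t)]])@[-.0085,.042]
d=np.r_[p,.027]-o['tool_pos'];print(p,(R.T@d)*1000)
# yellow extent relative to the fingers
W=snap('wrist','wn');c=mask(W,[20,160,60],[32,255,255],(200,150,440,400));z=o['tool_pos'][2]-.02+.052
P=(np.c_[plane(W,c,z)]-o['tool_pos'])@R*1000;print(P.min(0),P.max(0))
E
```

```text
t: 31.05
tool_pos: [0.4388, 0.2936, 0.0207]
tool_rot: [-1.673, 2.657, -0.0]
contact_force: [0.6, 0.1, 1.3]
opening: 0.0654
grip_force: 0.0
t: 31.63
tool_pos: [0.4391, 0.2939, 0.0213]
tool_rot: [-1.674, 2.656, -0.0]
contact_force: [-0.5, -0.5, 5.8]
opening: 0.0276
grip_force: 46.0
t: 32.63
tool_pos: [0.4373, 0.293, 0.1495]
tool_rot: [0.426, -3.111, 0.001]
contact_force: [-0.2, -0.5, -1.4]
opening: 0.0274
grip_force: 45.2
t: 32.97
tool_pos: [0.4376, 0.2931, 0.1496]
tool_rot: [0.093, -3.139, 0.001]
contact_force: [0.2, -0.1, -1.8]
opening: 0.0276
grip_force: 45.2
[0.4376 0.2931 0.1496] 93.40772320608255
[0.5644 0.2418] [-123.6584  -58.6828  122.4812]
[-24.1078 -14.3265 -32.0238] [ 37.5884  13.3209 -31.9664]
```

```bash
python3 -m handwheel '[{"tx":-32,"ty":-15,"tz":0,"roll":0},{"tx":-32,"ty":-15,"tz":0,"roll":0},{"tx":-32,"ty":-15,"tz":0,"roll":0},{"tx":-31,"ty":-14,"tz":0,"roll":0},{"tx":0,"ty":0,"tz":0,"roll":0},{"tx":0,"ty":0,"tz":0,"roll":0},{"tx":0,"ty":0,"tz":25,"roll":0},{"tx":0,"ty":0,"tz":15,"roll":0},{"tx":0,"ty":0,"tz":10,"roll":0},{"tx":0,"ty":0,"tz":10,"roll":0},{"tx":0,"ty":0,"tz":10,"roll":0},{"tx":0,"ty":0,"tz":0,"roll":0}]'
python3 -m handwheel '[{"tx":0,"ty":0,"tz":10,"roll":0},{"tx":0,"ty":0,"tz":10,"roll":0},{"tx":0,"ty":0,"tz":10,"roll":0},{"tx":0,"ty":0,"tz":10,"roll":0},{"tx":0,"ty":0,"tz":5,"roll":0},{"tx":0,"ty":0,"tz":4,"roll":0},{"tx":0,"ty":0,"tz":3,"roll":0},{"tx":0,"ty":0,"tz":0,"roll":0},{"tx":0,"ty":0,"tz":0,"roll":0}]'
```

```text
t: 34.02
tool_pos: [0.5664, 0.2416, 0.0776]
tool_rot: [0.091, -3.137, 0.001]
contact_force: [-0.5, -0.2, -2.7]
opening: 0.027
grip_force: 45.2
t: 34.77
tool_pos: [0.5686, 0.2418, 0.0282]
tool_rot: [-0.089, 3.139, 0.0]
contact_force: [-0.6, -0.6, -1.5]
opening: 0.0275
grip_force: 45.2
```

```bash
python3 -m handwheel '[{"tx":0,"ty":0,"tz":1,"roll":0},{"tx":0,"ty":0,"tz":0,"roll":0}]'
python3 -m handwheel '[{"tx":0,"ty":0,"tz":0,"roll":0},{"tx":0,"ty":0,"tz":0,"roll":0},{"tx":0,"ty":0,"tz":0,"roll":0},{"tx":0,"ty":0,"tz":-7,"roll":0},{"tx":0,"ty":0,"tz":-25,"roll":0},{"tx":0,"ty":0,"tz":-35,"roll":0},{"tx":0,"ty":0,"tz":-35,"roll":0},{"tx":0,"ty":0,"tz":-35,"roll":0},{"tx":0,"ty":0,"tz":-35,"roll":0},{"tx":0,"ty":0,"tz":-35,"roll":0},{"tx":0,"ty":0,"tz":-23,"roll":0},{"tx":0,"ty":0,"tz":0,"roll":0}]' 46
python3 - <<'E'
from h import *
W=snap('wrist','wo');S=snap('scene','sc_o');o=ctrl.get_obs();print(o['tool_pos'])
K=S["K"];v,u=np.mgrid[0:480,0:640];d=S["d"].ravel()
P=np.stack([(u.ravel()-K[0,2])/K[0,0]*d,(v.ravel()-K[1,2])/K[1,1]*d,d],1)@S["T"][:3,:3].T+S["T"][:3,3]
for x0 in np.arange(.6,.78,.02): print(round(x0,2),[int(1000*P[(P[:,0]>x0)&(P[:,0]<x0+.02)&(P[:,1]>y)&(P[:,1]<y+.03)&(P[:,2]<.24),2].max(initial=0)) for y in np.arange(.1,.3,.03)])
a=np.hstack([cv2.resize(W['im'],(400,300)),cv2.resize(S['im'][60:360,120:520],(400,300))]);cv2.imwrite('pics/v6.png',a[:,:,::-1])
c=mask(W,[20,160,100],[32,255,255],(330,100,520,330));print("tape",rect(W,c,.058),cv2.boundingRect(c))
c=mask(W,[95,80,40],[115,255,255],(200,100,330,330));print("eraser",rect(W,c,.019),cv2.boundingRect(c))
E
```

```text
t: 34.93
tool_pos: [0.5687, 0.2418, 0.0274]
tool_rot: [-0.089, 3.139, 0.001]
contact_force: [0.3, -0.3, 0.3]
opening: 0.0275
grip_force: 45.3
t: 35.93
tool_pos: [0.5711, 0.2425, 0.2658]
tool_rot: [-0.089, 3.128, 0.005]
contact_force: [0.2, 0.7, 0.7]
opening: 0.0456
grip_force: 0.0
[0.5688 0.2418 0.259 ]
0.6 [65, 20, 18, 56, 61, 64, 65]
0.62 [179, 178, 178, 179, 178, 179, 177]
0.64 [177, 177, 176, 175, 173, 0, 0]
0.66 [5, 5, 1, 0, 2, 0, 2]
0.68 [26, 7, 2, 0, 0, 0, 0]
0.7 [28, 6, 7, 0, 0, 0, 0]
0.72 [29, 6, 8, 4, 0, 0, 0]
0.74 [26, 6, 5, 5, 2, 0, 0]
0.76 [12, 12, 5, 7, 7, 5, 136]
0.78 [198, 13, 4, 7, 6, 138, 137]
tape [[569.2, 253.6], [50.2, 2.0], 3.8] (330, 171, 3, 52)
eraser [[564.5, 150.3], [30.0, 21.4], 3.6] (224, 167, 21, 28)
```

```bash
python3 - <<'E'
from h import *
W=load('wo');c=mask(W,[20,160,100],[32,255,255],(285,100,520,235));print("tape",rect(W,c,.058),cv2.boundingRect(c))
E
python3 -m handwheel '[{"tx":-26,"ty":-10,"tz":0,"roll":0},{"tx":-26,"ty":-10,"tz":0,"roll":0},{"tx":-26,"ty":-10,"tz":0,"roll":0},{"tx":-26,"ty":-10,"tz":0,"roll":0},{"tx":-26,"ty":-10,"tz":0,"roll":0},{"tx":0,"ty":0,"tz":0,"roll":0},{"tx":0,"ty":0,"tz":0,"roll":0},{"tx":0,"ty":0,"tz":30,"roll":0},{"tx":0,"ty":0,"tz":30,"roll":0},{"tx":0,"ty":0,"tz":30,"roll":0},{"tx":0,"ty":0,"tz":25,"roll":0},{"tx":0,"ty":0,"tz":0,"roll":0}]' 0 20
```

```text
tape [[573.7, 231.8], [64.2, 46.3], 3.3] (285, 167, 48, 66)
t: 37.03
tool_pos: [0.6948, 0.199, 0.1328]
tool_rot: [0.09, -3.126, 0.003]
contact_force: [-0.9, -0.4, -1.9]
opening: -0.0
grip_force: 0.0
```

```bash
python3 -m handwheel '[{"tx":17,"ty":0,"tz":-3,"roll":0},{"tx":17,"ty":0,"tz":-2,"roll":0},{"tx":18,"ty":0,"tz":-2,"roll":0},{"tx":0,"ty":0,"tz":0,"roll":0},{"tx":15,"ty":0,"tz":1,"roll":0},{"tx":16,"ty":0,"tz":2,"roll":0},{"tx":0,"ty":0,"tz":0,"roll":0}]'
python3 -m handwheel '[{"tx":14,"ty":0,"tz":7,"roll":0},{"tx":14,"ty":0,"tz":7,"roll":0},{"tx":11,"ty":0,"tz":11,"roll":0},{"tx":11,"ty":0,"tz":12,"roll":0},{"tx":0,"ty":0,"tz":0,"roll":0},{"tx":0,"ty":0,"tz":0,"roll":0}]'
```

```text
t: 37.62
tool_pos: [0.6165, 0.1949, 0.1468]
tool_rot: [0.091, -3.14, -0.0]
contact_force: [0.4, -1.3, 0.5]
opening: -0.0002
grip_force: 0.0
t: 38.12
tool_pos: [0.5681, 0.1917, 0.1088]
tool_rot: [0.09, -3.14, 0.0]
contact_force: [0.2, 0.7, 0.7]
opening: -0.0001
grip_force: 0.0
```

```bash
python3 -m handwheel '[{"tx":6,"ty":0,"tz":11,"roll":0},{"tx":5,"ty":0,"tz":10,"roll":0},{"tx":4,"ty":0,"tz":8,"roll":0},{"tx":2,"ty":0,"tz":8,"roll":0},{"tx":0,"ty":0,"tz":4,"roll":0},{"tx":0,"ty":0,"tz":0,"roll":0},{"tx":0,"ty":0,"tz":0,"roll":0}]'
python3 -m handwheel '[{"tx":0,"ty":0,"tz":1,"roll":0},{"tx":0,"ty":0,"tz":1,"roll":0},{"tx":0,"ty":0,"tz":0,"roll":0}]'
```

```text
t: 38.7
tool_pos: [0.5508, 0.1906, 0.0673]
tool_rot: [0.089, -3.14, 0.0]
contact_force: [0.0, 0.2, 0.4]
opening: -0.0002
grip_force: 0.0
t: 38.95
tool_pos: [0.551, 0.1906, 0.067]
tool_rot: [0.089, -3.139, 0.0]
contact_force: [-4.8, -0.7, 7.3]
opening: 0.0001
grip_force: 4.2
```

```bash
python3 -m handwheel '[{"tx":0,"ty":0,"tz":1,"roll":0},{"tx":0,"ty":0,"tz":0,"roll":0},{"tx":0,"ty":0,"tz":0,"roll":0}]'
python3 -m handwheel '[{"tx":0,"ty":0,"tz":-10,"roll":0},{"tx":0,"ty":0,"tz":-30,"roll":0},{"tx":0,"ty":0,"tz":-30,"roll":0},{"tx":0,"ty":0,"tz":-35,"roll":0},{"tx":0,"ty":0,"tz":-35,"roll":0},{"tx":0,"ty":0,"tz":-35,"roll":0},{"tx":0,"ty":0,"tz":0,"roll":0},{"tx":0,"ty":0,"tz":0,"roll":0},{"tx":0,"ty":0,"tz":0,"roll":0}]'
python3 - <<'E'
from h import *
W=snap('wrist','wp');S=snap('scene','sc_p');I=snap('side','si_p')
a=np.hstack([cv2.resize(S['im'][150:410,150:500],(400,300)),cv2.resize(I['im'][180:380,180:440],(390,300))])
b=cv2.resize(W['im'],(400,300));a=np.vstack([a,np.hstack([b,np.zeros((300,390,3),np.uint8)])]);cv2.imwrite('pics/v7.png',a[:,:,::-1])
for n,A in(("scene",S),("side",I)):
    K=A["K"];v,u=np.mgrid[0:480,0:640];d=A["d"].ravel()
    P=np.stack([(u.ravel()-K[0,2])/K[0,0]*d,(v.ravel()-K[1,2])/K[1,1]*d,d],1)@A["T"][:3,:3].T+A["T"][:3,3]
    Q=P[(P[:,0]>.52)&(P[:,0]<.63)&(P[:,1]>.12)&(P[:,1]<.28)&(P[:,2]>.04)&(P[:,2]<.12)]
    s=np.linalg.lstsq(np.c_[Q[:,:2],np.ones(len(Q))],Q[:,2],rcond=None)[0];print(n,len(Q),"lid slope",s, Q[:,2].mean())
E
```

```text
t: 39.2
tool_pos: [0.5511, 0.1906, 0.0669]
tool_rot: [0.09, -3.139, 0.001]
contact_force: [-6.8, -2.5, 11.9]
opening: 0.0001
grip_force: 6.4
t: 39.95
tool_pos: [0.5508, 0.1905, 0.2392]
tool_rot: [0.089, -3.14, 0.0]
contact_force: [-0.7, -0.0, -0.3]
opening: -0.0003
grip_force: 0.0
scene 2690 lid slope [0.0409 0.0076 0.0421] 0.06687394304080943
side 947 lid slope [-0.0004 -0.0021  0.0674] 0.06675953837680705
```

View pics/v7.png

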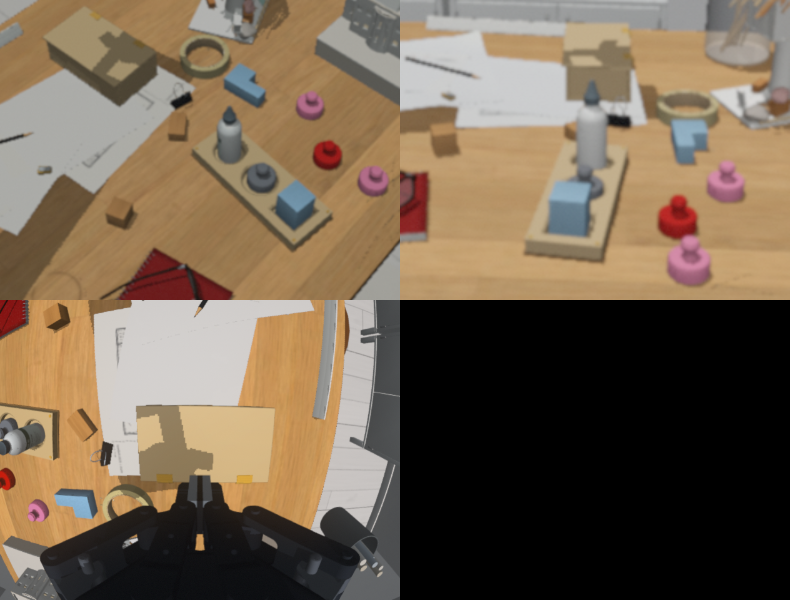

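The lid lies flat at 67 mm (61 + 6), and the bottle, weight and foam block stand upright in their own wells. The look-alikes are untouched and the arm is clear. Handing in.

```bash
python3 -c "
from station import ctrl
print(ctrl.finish_job())"
```

```text
the job is handed in; nothing more can be done
None
```

Both kits are made up and the job is handed in at about 40 s: tape measure and eraser are in the box with its lid flat, and the foam block, weight and bottle stand in their own wells; the hand-in gave no verdict.

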